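Bar the slide rack and present its opened padlock

ROBOT

A 6-joint arm with a two-finger parallel gripper is mounted at the origin on the work surface. World frame = base frame: x ahead of the robot, y to its left, z up, the work surface at z = 0. Lengths are in m, angles in degrees, forces in N, time in s.
With the tool pointing down it reaches from about 0.375 to 0.9 m from the base axis. Payload 3.1 kg.
Tool frame: the origin (TCP) lies at the very end of the fingers, on their centre line; the grasp point (between the pads) lies 19 mm behind it; z points along the fingers, x is the direction in which the jaws open and shut, and the axes are right-handed (so a half turn about z gives the same grasp; the last joint's range is limited). The gripper opens to 87 mm and grips with 3 to 60 N. Pads are 19 mm wide; open, the fingers measure 117 mm over their backs; the gripper's body (75 mm by 190 mm) begins 51 mm behind the grasp point.
Start: joints at [-84.082, 30.224, 82.088, -0, 67.689, -10.227], TCP at [0.174, -0.6, 0.223] pointing down, gripper open.
Joint ranges: [-176.69, 176.69], [-43.24, 126.21], [12.49, 139.97], [-82, 262], [0, 151.66], [-163.58, 163.58]. Speed limits (degrees/s): [159.86, 159.86, 180, 180, 180, 180].

INTERFACE

Orientations are given as a 3x3 rotation matrix whose columns are the frame's x, y, z axes.
In Python, from rig import bot gives the robot as it stands.
- The arm moves only by the tool arm_command, never from a script. Its argument "plan" is a list of rows, each an object of numbers: "claw": the opening, from 0 (shut) to 1 (fully open); "dx", "dy", "dz": the shift along the tool's x, y, z in cm; "twist": the turn about the tool's z in degrees. A call has 1 to 8 rows; each row is the pose to reach, as a shift and turn from the pose measured when the call began, along the tool's axes at that moment; what a row does not reach only later rows make up. A row lasts 1/12 s, in which the tool goes at most 41.7 mm and 7.16 degrees, less where a joint would pass 70% of its speed; a pose out of reach is approached as far as the arm can. A call with a gripper value outside its range is refused whole. The fingers move at their own pace and stop on an object; the grip force is fixed at half the most. Time passes only in rows, so rows that repeat a pose let the fingers close. It gives the time, the measured TCP pose, the force and the opening at its end, in the units of the state.
- bot.read_state(): the state, without advancing time (a new reading comes with each control period).
- bot.capture(name): name is "scene" or "side" or "wrist"; returns the picture (400x640x3 uint8, red, green, blue); there is no depth.
- bot.calibration(name): a dict with "intrinsics" (3x3 intrinsics, pixels), "rvec" (rotation vector, rad) and "tvec" (3), from world to camera coordinates, as OpenCV has them; the wrist camera has in their place "T_tool_cam" (4x4, takes a point from camera to tool coordinates, whose origin is the TCP and whose axes are the tool frame's). Camera axes: x right, y down, z forward; pixel columns grow to the right and rows downward; lengths in m; the calibration is good to about 2 mm. A picture is of the moment at which its call begins: read the wrist's pose just before it. calibration takes no time and is no camera call.
- bot.hand_in(): hands the job in, once; it reports no verdict.
The state is a dict: "time_s": time; "joint_positions": joint angles; "qvel": joint speeds; "tau": joint torques, N m; "position": TCP position; "tcp_rot": TCP orientation; "force": force on the tool from outside, world axes, zero at the start; "moment": the same for the moment, N m; "opening": opening from 0.0 (shut) to 1.0 (fully open).
Only numpy, scipy, OpenCV 4.12 (cv2) and the standard library are available. Lean on these libraries where they do the work, as an engineer would, in place of code of your own. Each camera call takes 0.05 s, during which the arm holds its last target.

TASK

Get the slide rack ready to be locked for the night: lay the steel locking bar across the rack's two end brackets, flat in its saddles with the brass staple standing up through the bar's slot, and let go of it. Then open the padlock where it lies in its cradle: turn the dial, feeling the clicks, until its white pointer clicks home at the red mark beside the shackle, and pull the shackle right out to its stop. Take the open lock to the rack, pass the free leg of the shackle through the staple's eye above the bar, and finish still holding the lock there, level and its weight off the rack, for the supervisor to snap shut; leave the slide boxes and everything else on the bench where they are.

Things in the scene. Friction and masses are not known exactly. Their poses are not given: they have to be found in the camera images.
- rack: Fixed steel slide-box rack, 112 (x) x 261 (y) x 140 mm high, holding four slide boxes on edge (tops at 87 mm). Origin: centre of its underside; z up, y along the row of boxes and along the laid bar. An end bracket with a saddle for the bar stands at each end, y = -105.5 and +105.5 mm. The bar is seated when its origin lies at (0, 0, 90 mm) in this frame, axes parallel.
- saddle (a point): Middle of the saddle on the rack's +y bracket (the -y one, round the staple, is alike): flat seat 50 mm long (y), 90 mm above the rack's underside, between two lugs 37 mm apart (x), 10 mm high, with flared mouths that reach 14 mm above the seat and 28 mm to either side.
- eye (a point): Middle of the staple's eye on the rack's -y bracket, 120 mm above the rack's underside; axes as the rack's; the eye looks along x. The staple is an upright U of 6 mm brass rod standing on the saddle at y = -105.5 mm: 32 mm wide outside, 20 mm inside (y), top at 140 mm outside, 134 mm inside. The seated bar's top (96 mm) closes the eye below.
- bar: Loose locking bar, flat on the bench at first: steel strip 32 (x) x 262 (y) x 6 mm, about 0.36 kg. Origin: centre of its underside; y along it, z up. Slot 44 (y) x 13 (x) mm right through at y = -105.5 mm. On top in the middle a black bridge handle: grip 10 thick (x), 70 long (y), 26 to 36 mm above the origin, on two 10 mm feet at y = -30 and +30 mm.
- bar_grip (a point): Point on the bar's handle to pinch it across x, 28 mm above the bar's underside.
- bar_slot (a point): Centre of the bar's slot, 3 mm above its underside.
- lock: Loose steel dial padlock on its back, dial up, about 0.35 kg in all. Case 52 (x) x 50 (y) x 26 mm; origin: centre of its underside; +x towards the shackle. It starts in a fixed black cradle (71 x 69 mm; floor 14 mm, low rim 21 mm above the bench, rim 7.5 mm thick, about 1 mm clear of the case) that keeps it from turning or being dragged; it lifts straight up out.
- dial_grip (a point): On the dial's axis at gripping height, 37.3 mm above the lock's underside. The dial is a 41 mm skirt disc (top 30.3 mm above that underside, 12 white ticks) with a black thumb bar across it: 36 long, 12 thick, 30.3 to 44.3 mm high. A white pointer line runs along one half of the bar's top and down its end; x of this frame lies along the bar in the pointer's direction.
- dial (a joint): Dial's turn in rad, anticlockwise from above positive; 0 = pointer at the red mark on the case's shackle side (lock's +x). Clicks every 0.524 rad, about 0.1 N m to pass a click; let go, it falls into the nearest. It starts 2 or 3 clicks anticlockwise of the mark (1.05 or 1.57 rad): turn clockwise. The shackle is freed only within about 0.14 rad of the mark.
- shackle (a joint): How far the shackle is drawn out of the case along the lock's +x, in m: 0 shut, 0.026 at its stop. About 4 N of friction; it stays where it is left. When locked it gives only 2.5 mm.
- shackle_grip (a point): Between the shackle's legs at their mid height (13 mm above the lock's underside), 50 mm along x from the lock's origin when shut; moves with the shackle. Shackle of 8 mm round steel; legs at y = +15 and -15 mm, 38 mm over both, straight up to 58 mm from the lock's origin, bow ends at 72 mm (shut). It can be taken across both legs from above.
- leg_tip (a point): End of the free leg (at y = +15 mm of the lock), which comes out of the case: centre of its rounded end, 16 mm along x from the lock's origin when shut, 42 mm when open, leaving 12 mm clear between that end and the case (case front at 26 mm). The other leg, y = -15 mm, stays in the case.
- leg_root (a point): Where the free leg begins to bend into the bow, 42 mm along x from leg_tip. The staple's rod must end up between leg_tip and leg_root.
- slidebox0: Slide box 1 of 4 standing on edge in the rack, 97 x 35 x 83 mm; leave it there. Origin: centre of its underside.
- slidebox1: Slide box 2 of 4 standing on edge in the rack, 97 x 35 x 83 mm; leave it there. Origin: centre of its underside.
- slidebox2: Slide box 3 of 4 standing on edge in the rack, 97 x 35 x 83 mm; leave it there. Origin: centre of its underside.
- slidebox3: Slide box 4 of 4 standing on edge in the rack, 97 x 35 x 83 mm; leave it there. Origin: centre of its underside.
- sample_case: Blue closed sample case 105 x 155 x 43 mm on the bench; leave alone. Origin: centre of its underside.
- pot0: Small clear pot with white cap, 40 mm wide, 45 mm high; leave alone. Origin: centre of its underside.
- pot1: Small clear pot with blue cap, 40 mm wide, 45 mm high; leave alone. Origin: centre of its underside.
- mouse: Black computer mouse, 100 x 58 x 31 mm; leave alone. Origin: centre of its underside.

How it is judged (in metres and radians):
On the way, in this order (a step that is already met when the one before it is completed fails the run):
1. the bar lies flat across both brackets, staple through its slot, and is let go (z of bar in the frame of rack between 0.087 and 0.093 m and horizontal distance between bar_slot and eye below 0.01 m and angle between bar's own z axis and vertical below 0.04 rad and angle between the y axis of bar and the y axis of rack, either way round below 0.06 rad and contact force between the fingers and bar below 0.1 N), for 0.2 s.
2. the dial's pointer is clicked in at the red mark, the lock still in its cradle ((value of joint dial between -0.14 and 0.14 rad or value of joint dial between 6.1432 and 6.4232 rad or value of joint dial between -6.4232 and -6.1432 rad) and distance of lock from where it was at the start of the episode below 0.01 m), for 0.2 s.
3. the shackle is pulled out to its stop, the lock still in its cradle (value of joint shackle above 0.022 m and distance of lock from where it was at the start of the episode below 0.01 m), for 0.2 s.
At the end, for the whole second after the job is handed in: Bar flat in both saddles (within 3 mm), slot within 10 mm of the staple. Lock held (over 2 N), still, level within 0.3 rad, shackle out over 20 mm, its free leg through the eye with tip and root each 6 mm or more past the staple rod's middle; lock presses on rack and bar with under 1.5 N (z of bar in the frame of rack between 0.087 and 0.093 m and horizontal distance between bar_slot and eye below 0.01 m and angle between bar's own z axis and vertical below 0.04 rad and angle between the y axis of bar and the y axis of rack, either way round below 0.06 rad and y of leg_tip in the frame of eye between -0.016 and 0.016 m and z of leg_tip in the frame of eye between -0.024 and 0.016 m and y of leg_root in the frame of eye between -0.016 and 0.016 m and z of leg_root in the frame of eye between -0.024 and 0.016 m and ((x of leg_tip in the frame of eye below -0.006 m and x of leg_root in the frame of eye above 0.006 m) or (x of leg_tip in the frame of eye above 0.006 m and x of leg_root in the frame of eye below -0.006 m)) and value of joint shackle above 0.02 m and angle between lock's own z axis and vertical below 0.3 rad and contact force between the fingers and lock above 2 N and contact force between lock and rack below 1.5 N and contact force between lock and bar below 1.5 N and linear speed of lock below 0.03 m/s); the arm keeps its last pose, push and grip.
It fails at once if a slide box is shifted by more than 20 mm (distance of any of slidebox0, slidebox1, slidebox2, slidebox3 from where it was at the start of the episode above 0.02 m).
It fails at once if the sample case, a pot or the mouse is shifted by more than 20 mm (distance of any of sample_case, pot0, pot1, mouse from where it was at the start of the episode above 0.02 m).
It also fails if it takes over 64 s, if anything falls off the work surface, if the arm or the gripper's body presses on something with over 40 N, if the wrist force passes 120 N, or if a joint passes its speed limit or range.

## Working session

There is one attempt and no reset: what is moved stays moved. The work goes in short steps, Python scripts to look and compute and a tool call to move; the robot and the scene stay as the last step left them, time stands still between calls to the robot, and variables do not carry over. Pictures are saved under pics/ and viewed, and the job is handed in when it is done.

Besides the shell and the picture viewer there is one more tool, called after "Emit:" as name(argument=value, ...) on one line, values as JSON. arm_command: Moves the arm, as the interface text tells. Its arguments: {"type":"object","properties":{"plan":{"type":"array"}},"required":["plan"]}

```bash
ls; mkdir -p pics; cat > h.py <<'E'
import numpy as np, cv2, json
from rig import bot
def snap(name, fn):
    s=bot.read_state(); im=bot.capture(name)
    cv2.imwrite('pics/'+fn+'.png', cv2.cvtColor(im,cv2.COLOR_RGB2BGR))
    return s,im
E
python3 - <<'E'
from h import *
np.set_printoptions(precision=4,suppress=True)
s=bot.read_state(); print(s)
for n in ['scene','side','wrist']:
    snap(n,n+'0'); print(n,bot.calibration(n))
E
```

```text
pics
{'time_s': 0.0, 'joint_positions': array([-84.0838,  30.2784,  82.1556,  -0.0005,  67.6872, -10.2283]), 'qvel': array([-0.0141, -0.0816, -0.0481,  0.0364, -0.103 , -0.0063]), 'tau': array([ -0.    , -44.0044, -17.6592,   0.0634,   0.0582,  -0.0002]), 'position': array([ 0.1737, -0.5996,  0.2216]), 'tcp_rot': array([[ 0.2781, -0.9606, -0.0002],
       [-0.9606, -0.2781,  0.0021],
       [-0.0021, -0.0004, -1.    ]]), 'force': array([ 0.3548, -0.9909, -0.0455]), 'moment': array([0.0072, 0.0488, 0.0186]), 'opening': 1.0002108982839604}
scene {'intrinsics': array([[513.5666,   0.    , 318.6542],
       [  0.    , 513.5666, 200.5925],
       [  0.    ,   0.    ,   1.    ]]), 'rvec': array([ 2.0753,  0.6162, -0.3569]), 'tvec': array([-0.4492, -0.1158,  1.7269])}
side {'intrinsics': array([[436.7464,   0.    , 319.4634],
       [  0.    , 436.7464, 197.0513],
       [  0.    ,   0.    ,   1.    ]]), 'rvec': array([ 0.1355, -2.6714,  1.5798]), 'tvec': array([0.5668, 0.149 , 0.941 ])}
wrist {'intrinsics': array([[312.8905,   0.    , 319.3282],
       [  0.    , 312.8905, 200.9049],
       [  0.    ,   0.    ,   1.    ]]), 'T_tool_cam': array([[ 1.    , -0.0001,  0.    ,  0.    ],
       [ 0.0001,  0.9615,  0.2749, -0.0766],
       [-0.    , -0.2749,  0.9615, -0.1612],
       [ 0.    ,  0.    ,  0.    ,  1.    ]])}
```

View pics/scene0.png

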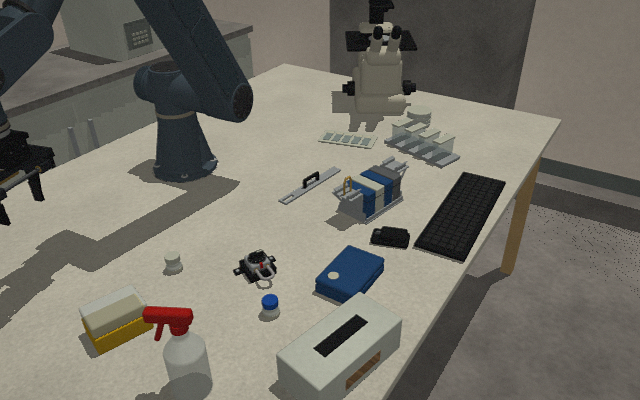

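View pics/side0.png

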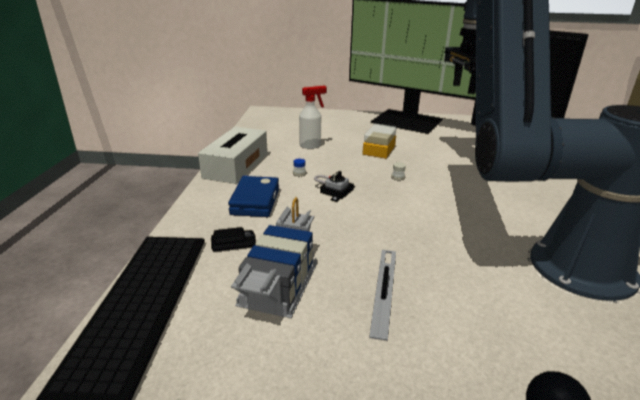

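View pics/wrist0.png

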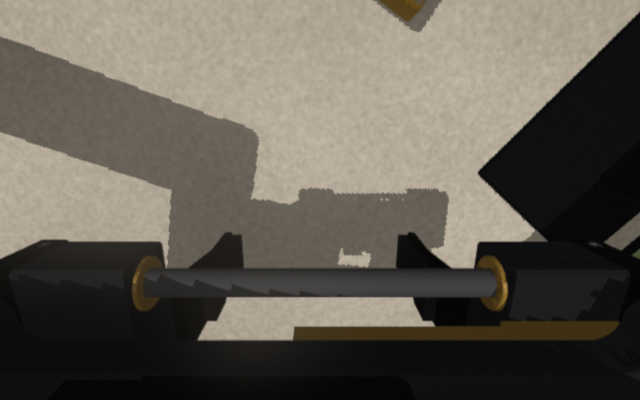

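```bash
cat >> h.py <<'E'
def cam(n,s=None):
    c=bot.calibration(n); K=c['intrinsics']
    if n=='wrist':
        T=np.eye(4);T[:3,:3]=s['tcp_rot'];T[:3,3]=s['position'];W=T@c['T_tool_cam']
        return K,W[:3,:3],W[:3,3]
    R=cv2.Rodrigues(c['rvec'])[0]; return K,R.T,-R.T@c['tvec']
def plane(n,uv,z,s=None):
    K,R,o=cam(n,s); d=R@np.linalg.solve(K,[uv[0],uv[1],1.]); return o+d*(z-o[2])/d[2]
def tri(a,b):  # list of (name,uv,s)
    A=np.zeros((3,3));B=np.zeros(3);L=[]
    for n,uv,s in (a,b):
        K,R,o=cam(n,s); d=R@np.linalg.solve(K,[uv[0],uv[1],1.]);d/=np.linalg.norm(d)
        P=np.eye(3)-np.outer(d,d);A+=P;B+=P@o;L.append((P,o))
    x=np.linalg.solve(A,B); return x,[np.linalg.norm(P@(x-o)) for P,o in L]
def proj(n,p,s=None):
    K,R,o=cam(n,s); q=K@(R.T@(np.array(p)-o)); return q[:2]/q[2]
def crop(src,x0,y0,w,h,k,fn):
    im=cv2.imread('pics/'+src+'.png')[y0:y0+h,x0:x0+w]
    cv2.imwrite('pics/'+fn+'.png',cv2.resize(im,None,fx=k,fy=k,interpolation=cv2.INTER_CUBIC))
E
python3 - <<'E'
from h import *
crop('scene0',270,140,160,110,5,'c1')
crop('side0',220,180,200,170,4,'c2')
crop('scene0',220,230,100,75,8,'c3')
E
```

```text
(no output)
```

View pics/c1.png

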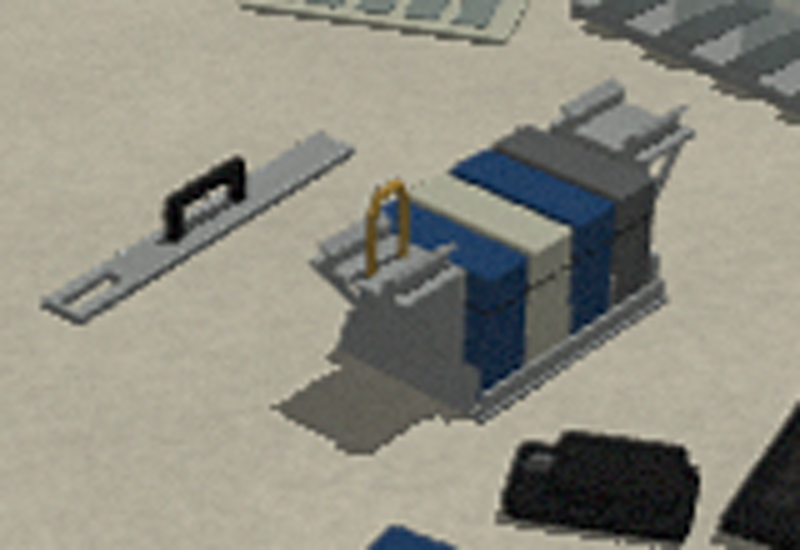

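View pics/c2.png

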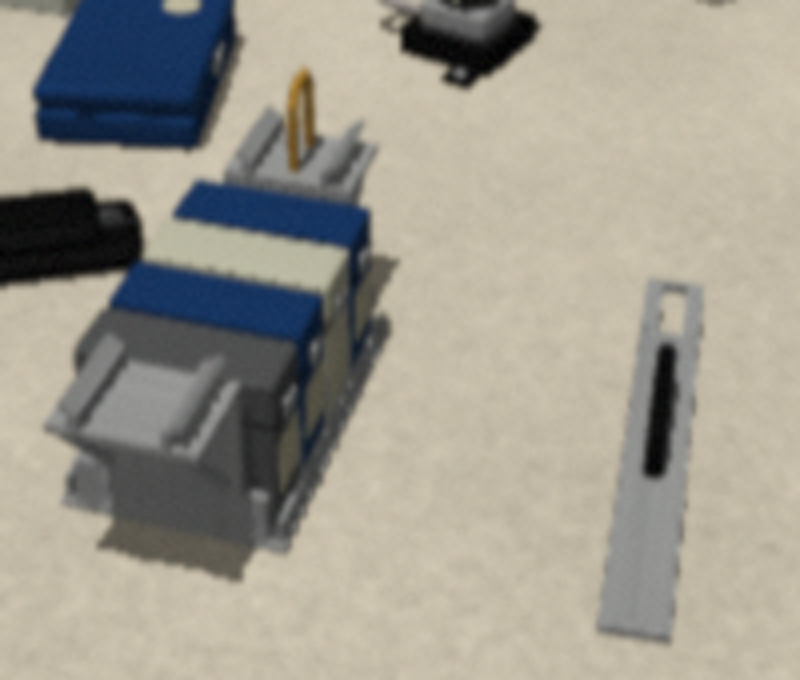

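View pics/c3.png

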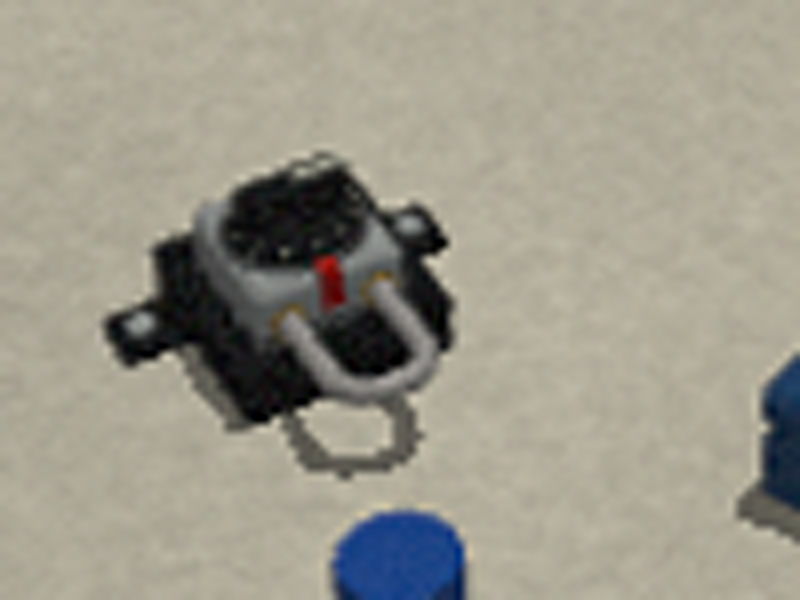

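```bash
cat > m.py <<'E'
from h import *
np.set_printoptions(precision=4,suppress=True)
S=lambda u,v:(270+u/5,140+v/5)
D=lambda u,v:(220+u/4,180+v/4)
print('bar corners scene');b=[plane('scene',S(*p),.006) for p in [(42,301),(82,320),(322,131),(353,150)]];print(np.array(b), (b[0]+b[1])/2,(b[2]+b[3])/2, sum(b)/4)
print('bar corners side');b=[plane('side',D(*p),.006) for p in [(650,282),(703,287),(600,630),(671,638)]];print(np.array(b), (b[0]+b[1])/2,(b[2]+b[3])/2, sum(b)/4)
print('slot',plane('scene',S(92,289),.006),plane('side',D(673,312),.006))
print('handle ends', plane('scene',S(173,197),.036),plane('scene',S(238,162),.036),plane('side',D(668,345),.036),plane('side',D(655,470),.036))
print('staple top',tri(('scene',S(394,184),None),('side',D(303,72),None)), plane('scene',S(394,184),.138),plane('side',D(303,72),.138))
print('staple bases',plane('scene',S(372,272),.09),plane('scene',S(403,250),.09),plane('side',D(294,165),.09),plane('side',D(312,148),.09))
L=lambda u,v:(220+u/8,230+v/8)
print('red mark',plane('scene',L(328,258),.04),plane('scene',L(335,300),.030),'shackle holes',plane('scene',L(288,320),.027),plane('scene',L(382,286),.027),'bow',plane('scene',L(395,385),.027), plane('scene',L(290,205),.044))
E
python3 m.py
```

```text
bar corners scene
[[ 0.4011 -0.0085  0.006 ]
 [ 0.4336 -0.0124  0.006 ]
 [ 0.4318  0.2562  0.006 ]
 [ 0.4625  0.2453  0.006 ]] [ 0.4173 -0.0104  0.006 ] [0.4471 0.2507 0.006 ] [0.4322 0.1201 0.006 ]
bar corners side
[[ 0.4288 -0.0008  0.006 ]
 [ 0.3997  0.0006  0.006 ]
 [ 0.4585  0.2569  0.006 ]
 [ 0.4284  0.2581  0.006 ]] [ 0.4142 -0.0001  0.006 ] [0.4435 0.2575 0.006 ] [0.4289 0.1287 0.006 ]
slot [0.4184 0.0181 0.006 ] [0.4173 0.0257 0.006 ]
handle ends [0.4274 0.0917 0.036 ] [0.4372 0.1487 0.036 ] [0.4255 0.0944 0.036 ] [0.4352 0.1873 0.036 ]
staple top (array([0.6204, 0.0236, 0.1393]), [np.float64(0.0023282447196264944), np.float64(0.00232824471962647)]) [0.622  0.0251 0.138 ] [0.6188 0.0194 0.138 ]
staple bases [0.6188 0.0087 0.09  ] [0.6215 0.0372 0.09  ] [0.6221 0.0337 0.09  ] [0.6151 0.0157 0.09  ]
red mark [ 0.5672 -0.2919  0.04  ] [ 0.5731 -0.2971  0.03  ] shackle holes [ 0.5646 -0.3092  0.027 ] [ 0.5786 -0.2817  0.027 ] bow [ 0.6097 -0.3149  0.027 ] [ 0.5449 -0.2821  0.044 ]
```

```bash
cat >> h.py <<'E'
def to(x,y,z,psi):
    "tool-frame shift (cm) and twist for target TCP and yaw of tool x (deg)"
    s=bot.read_state(); R=s['tcp_rot']; d=R.T@(np.array([x,y,z])-s['position'])*100
    p=np.degrees(np.arctan2(R[1,0],R[0,0])); t=(p-psi+180)%360-180
    print('t',round(s['time_s'],2),'pos',s['position'].round(4),'psi',p.round(2),'F',s['force'].round(1),'open',round(s['opening'],3),'| d',d.round(2),'twist',t.round(2),'rows>=',np.ceil(max(np.linalg.norm(d)/4.17,abs(t)/7.16)))
E
python3 -c "
from h import *
to(.56,-.285,.25,-57)"
```

```text
t 0.15 pos [ 0.1738 -0.5998  0.2218] psi -73.85 F [ 0.3  0.2 -0.6] open 1.0 | d [-19.5  -45.85  -2.78] twist -16.85 rows>= 12.0
```

Emit:
arm_command(plan=[{"dx":-1.6,"dy":-3.8,"dz":-1,"twist":-2},{"dx":-3.2,"dy":-7.6,"dz":-2,"twist":-4},{"dx":-4.8,"dy":-11.4,"dz":-2.8,"twist":-6},{"dx":-6.4,"dy":-15.2,"dz":-2.8,"twist":-8},{"dx":-8,"dy":-19,"dz":-2.8,"twist":-10},{"dx":-9.6,"dy":-22.8,"dz":-2.8,"twist":-12},{"dx":-11.2,"dy":-26.6,"dz":-2.8,"twist":-14},{"dx":-12.8,"dy":-30.2,"dz":-2.8,"twist":-16}])

```text
$.plan[0]: bad value
```

```bash
python3 -c "
from h import *
to(.56,-.285,.25,-57)"
```

```text
t 0.15 pos [ 0.1738 -0.5998  0.2218] psi -73.85 F [ 0.3  0.2 -0.6] open 1.0 | d [-19.5  -45.85  -2.78] twist -16.85 rows>= 12.0
```

Emit:
arm_command(plan=[{"claw":1,"dx":-1.6,"dy":-3.8,"dz":-1,"twist":-2},{"claw":1,"dx":-3.2,"dy":-7.6,"dz":-2,"twist":-4},{"claw":1,"dx":-4.8,"dy":-11.4,"dz":-2.8,"twist":-6},{"claw":1,"dx":-6.4,"dy":-15.2,"dz":-2.8,"twist":-8},{"claw":1,"dx":-8,"dy":-19,"dz":-2.8,"twist":-10},{"claw":1,"dx":-9.6,"dy":-22.8,"dz":-2.8,"twist":-12},{"claw":1,"dx":-11.2,"dy":-26.6,"dz":-2.8,"twist":-14},{"claw":1,"dx":-12.8,"dy":-30.2,"dz":-2.8,"twist":-16}])

```text
time_s: 0.82
position: [0.4297, -0.3911, 0.2499]
tcp_rot: [[0.534, -0.846, -0.0], [-0.846, -0.534, 0.002], [-0.002, -0.001, -1.0]]
force: [1.0, 0.2, -0.9]
opening: 0.998
```

```bash
python3 -c "
from h import *
to(.56,-.285,.25,-57)"
```

```text
t 0.82 pos [ 0.4297 -0.3911  0.2499] psi -57.75 F [ 1.   0.2 -0.9] open 0.998 | d [-2.020e+00 -1.668e+01  1.000e-02] twist -0.75 rows>= 5.0
```

Emit:
arm_command(plan=[{"claw":1,"dx":-0.5,"dy":-4.1,"dz":0,"twist":0},{"claw":1,"dx":-1,"dy":-8.2,"dz":0,"twist":0},{"claw":1,"dx":-1.5,"dy":-12.2,"dz":0,"twist":0},{"claw":1,"dx":-1.9,"dy":-15.5,"dz":0,"twist":0},{"claw":1,"dx":-2,"dy":-16.7,"dz":0,"twist":0},{"claw":1,"dx":-2,"dy":-16.7,"dz":0,"twist":0}])

```text
time_s: 1.32
position: [0.5621, -0.2826, 0.2496]
tcp_rot: [[0.537, -0.843, -0.0], [-0.843, -0.537, 0.003], [-0.002, -0.001, -1.0]]
force: [-0.0, 0.4, -0.1]
opening: 1.0
```

```bash
python3 -c "
from h import *
to(.56,-.285,.25,-57)
s,im=snap('wrist','w1'); np.save('w1.npy',s,allow_pickle=True)"
```

```text
t 1.32 pos [ 0.5621 -0.2826  0.2496] psi -57.49 F [-0.   0.4 -0.1] open 1.0 | d [ 0.08  0.31 -0.04] twist -0.49 rows>= 1.0
```

View pics/w1.png

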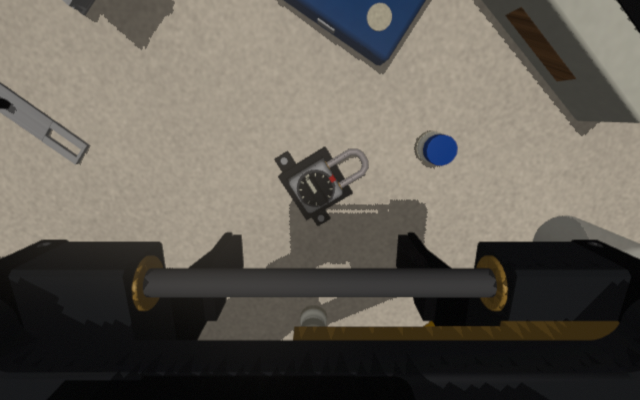

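```bash
python3 -c "
from h import *
crop('w1',270,135,110,95,7,'c4')"
```

```text
(no output)
```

View pics/c4.png

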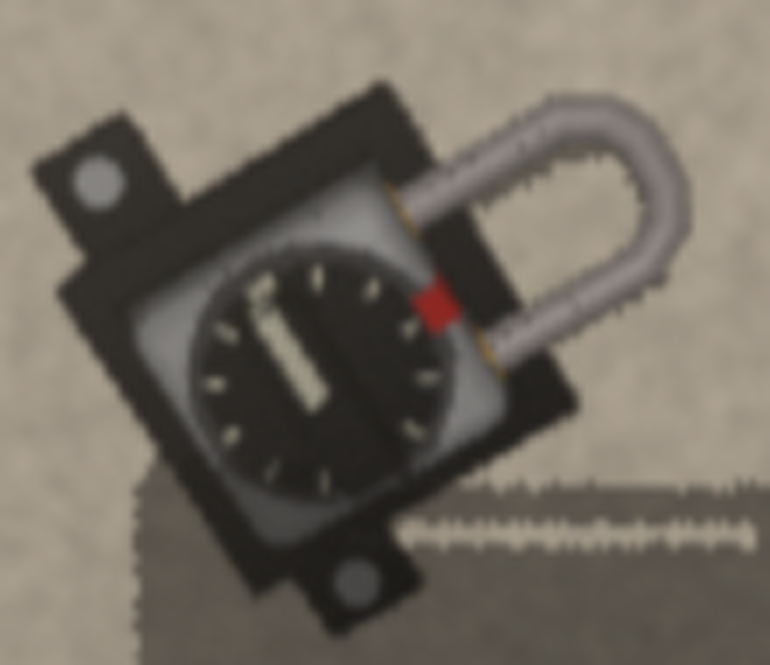

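```bash
cat > m2.py <<'E'
from h import *
np.set_printoptions(precision=4,suppress=True)
s=np.load('w1.npy',allow_pickle=True).item()
L=lambda u,v:(270+u/7,135+v/7)
P=lambda u,v,z:plane('wrist',L(u,v),z,s)
ang=lambda a,b:np.degrees(np.arctan2((b-a)[1],(b-a)[0])).round(1)
dc=P(322,370,.0443);print('dial c',dc)
c=[P(*p,.021) for p in [(60,293),(380,85),(577,405),(255,595)]];print('cradle',sum(c)/4,[np.linalg.norm(c[i]-c[(i+1)%4]) for i in range(4)],ang(c[0],c[1]),ang(c[3],c[2]),ang(c[3],c[0]),ang(c[2],c[1]))
r=P(437,305,.040);print('red',ang(dc,r),np.linalg.norm(r-dc)) 
a,b=P(405,207,.027),P(500,352,.027);print('holes',ang(b,a),np.linalg.norm(a-b),(a+b)/2)
print('legs',ang(P(430,196,.027),P(545,125,.027)),ang(P(520,335,.027),P(635,265,.027)))
print('bow end',P(688,165,.027))
print('pointer',ang(P(318,400,.0583),P(262,288,.0583)), ang(P(322,405,.0583),P(262,288,.0583)))
w=lambda u,v,z:plane('wrist',(u,v),z,s)
print('bluepot top',w(440,150,.045),'bar slot end',w(73,152,.006))
E
python3 m2.py
```

```text
dial c [ 0.5501 -0.2855  0.0443]
cradle [ 0.5482 -0.2854  0.021 ] [np.float64(0.06885214404592124), np.float64(0.06872828488028163), np.float64(0.07012785550440394), np.float64(0.06747408030146637)] -24.6 -25.7 63.4 64.5
red -29.6 0.022843783122969863
holes 65.9 0.03139068171434995 [ 0.5729 -0.2984  0.027 ]
legs -25.5 -25.2
bow end [ 0.6122 -0.3219  0.027 ]
pointer 58.2 58.8
bluepot top [ 0.6659 -0.3826  0.045 ] bar slot end [ 0.4136 -0.0001  0.006 ]
```

```bash
python3 -c "
from h import *
to(.50,.26,.31,-7)"
```

```text
t 1.37 pos [ 0.5605 -0.2842  0.2496] psi -57.59 F [-0.3 -1.6  0.8] open 0.999 | d [-49.2  -24.06  -5.92] twist -50.59 rows>= 14.0
```

Emit:
arm_command(plan=[{"claw":1,"dx":-3.5,"dy":-1.7,"dz":-1,"twist":-4},{"claw":1,"dx":-7,"dy":-3.4,"dz":-2,"twist":-8},{"claw":1,"dx":-10.5,"dy":-5.1,"dz":-3,"twist":-12},{"claw":1,"dx":-14,"dy":-6.8,"dz":-4,"twist":-16},{"claw":1,"dx":-17.5,"dy":-8.5,"dz":-5,"twist":-20},{"claw":1,"dx":-21,"dy":-10.2,"dz":-6,"twist":-24},{"claw":1,"dx":-24.5,"dy":-11.9,"dz":-6,"twist":-28},{"claw":1,"dx":-28,"dy":-13.6,"dz":-6,"twist":-32}])

```text
time_s: 2.03
position: [0.5244, 0.0242, 0.3111]
tcp_rot: [[0.902, -0.432, -0.0], [-0.432, -0.902, 0.001], [-0.001, -0.0, -1.0]]
force: [0.0, 0.7, -0.7]
opening: 0.999
```

```bash
python3 -c "
from h import *
to(.50,.26,.31,-7)"
```

```text
t 2.03 pos [0.5244 0.0242 0.3111] psi -25.58 F [ 0.   0.7 -0.7] open 0.999 | d [-12.38 -20.21   0.13] twist -18.58 rows>= 6.0
```

Emit:
arm_command(plan=[{"claw":1,"dx":-2,"dy":-3.3,"dz":0,"twist":-3},{"claw":1,"dx":-4,"dy":-6.6,"dz":0,"twist":-6},{"claw":1,"dx":-6,"dy":-9.9,"dz":0,"twist":-9},{"claw":1,"dx":-8,"dy":-13.2,"dz":0,"twist":-12},{"claw":1,"dx":-10,"dy":-16.5,"dz":0,"twist":-15},{"claw":1,"dx":-11.7,"dy":-19.2,"dz":0,"twist":-18},{"claw":1,"dx":-12.4,"dy":-20.2,"dz":0,"twist":-18.6},{"claw":1,"dx":-12.4,"dy":-20.2,"dz":0,"twist":-18.6}])

```text
time_s: 2.7
position: [0.4994, 0.2603, 0.3111]
tcp_rot: [[0.993, -0.12, -0.001], [-0.12, -0.993, 0.0], [-0.001, -0.0, -1.0]]
force: [-0.7, 0.0, 0.3]
opening: 1.003
```

```bash
python3 -c "
from h import *
to(.43,.12,.25,-7)
s,im=snap('wrist','w2'); np.save('w2.npy',s,allow_pickle=True)"
```

```text
t 2.7 pos [0.4994 0.2603 0.3111] psi -6.91 F [-0.7  0.   0.3] open 1.003 | d [-5.19 14.77  6.11] twist 0.09 rows>= 5.0
```

View pics/w2.png

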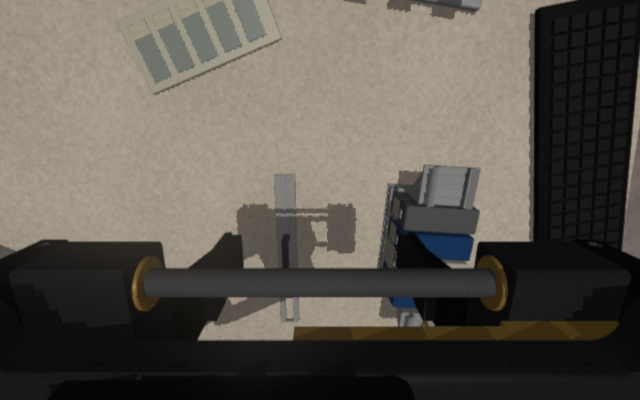

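Emit:
arm_command(plan=[{"claw":1,"dx":0.5,"dy":4,"dz":0,"twist":0},{"claw":1,"dx":1,"dy":8,"dz":0,"twist":0},{"claw":1,"dx":1.5,"dy":12,"dz":0,"twist":0},{"claw":1,"dx":2,"dy":15.5,"dz":0,"twist":0},{"claw":1,"dx":2.2,"dy":18,"dz":0,"twist":0},{"claw":1,"dx":2.2,"dy":18.5,"dz":0,"twist":0},{"claw":1,"dx":2.2,"dy":18.5,"dz":0,"twist":0}])

```text
time_s: 3.33
position: [0.4987, 0.0686, 0.3113]
tcp_rot: [[0.992, -0.129, -0.001], [-0.129, -0.992, -0.002], [-0.001, 0.002, -1.0]]
force: [-0.0, 0.3, -0.2]
opening: 1.001
```

```bash
python3 -c "
from h import *
to(.43,.12,.25,-7)
s,im=snap('wrist','w3'); np.save('w3.npy',s,allow_pickle=True)
crop('w3',230,20,100,230,2.6,'c5');crop('w3',330,20,170,230,2.6,'c6')
a=cv2.imread('pics/c5.png');b=cv2.imread('pics/c6.png')
cv2.imwrite('pics/c7.png',np.hstack([a,b]))"
```

```text
t 3.33 pos [0.4987 0.0686 0.3113] psi -7.41 F [-0.   0.3 -0.2] open 1.001 | d [-7.47 -4.22  6.13] twist -0.41 rows>= 3.0
```

View pics/w3.png

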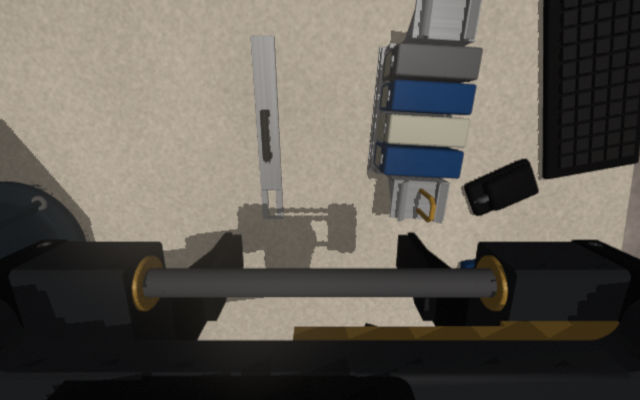

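View pics/c7.png

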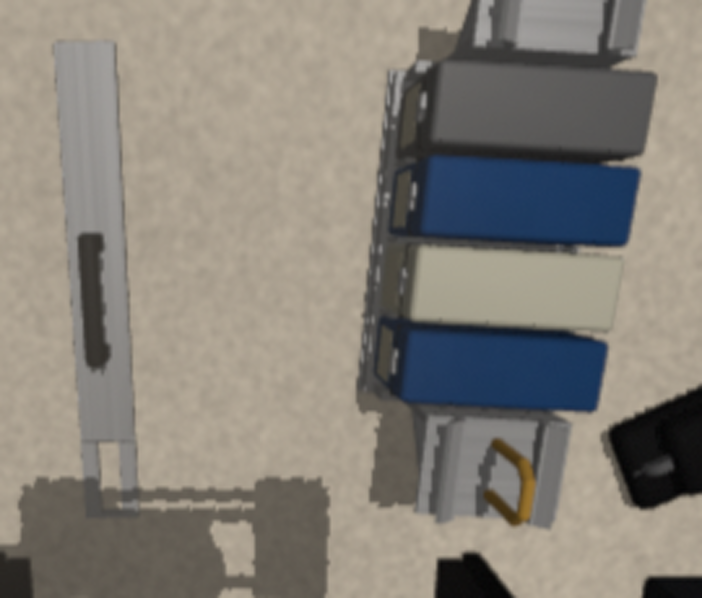

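```bash
cat > m3.py <<'E'
from h import *
np.set_printoptions(precision=4,suppress=True)
s=np.load('w3.npy',allow_pickle=True).item()
P=lambda u,v,z:plane('wrist',(230+u/2.6,20+v/2.6),z,s)
ang=lambda a,b:np.degrees(np.arctan2((b-a)[1],(b-a)[0])).round(1)
c=[P(*p,.006) for p in [(55,42),(116,41),(135,515),(87,516)]]
print('bar',sum(c)/4,ang(c[3],c[0]),ang(c[2],c[1]),np.linalg.norm(c[1]-c[0]),np.linalg.norm(c[3]-c[2]),np.linalg.norm(c[0]-c[3]))
h=[P(*p,.036) for p in [(90,234),(98,367)]];print('handle',sum(h)/2,ang(h[1],h[0]),np.linalg.norm(h[1]-h[0]))
f=[P(*p,.087) for p in [(440,62),(655,73),(645,157),(430,147)]];n=[P(*p,.087) for p in [(408,330),(606,343),(597,410),(398,402)]]
print('boxes',sum(f)/4,sum(n)/4,ang(sum(n),sum(f)),ang(f[0],f[1]),ang(f[3],f[2]),ang(n[0],n[1]),ang(n[3],n[2]),np.linalg.norm(f[1]-f[0]),np.linalg.norm(n[1]-n[0]),np.linalg.norm(f[0]-f[3]))
a,b=P(497,445,.09),P(488,493,.09);print('feet',a,b,(a+b)/2,ang(b,a))
a,b=P(527,462,.137),P(525,520,.137);print('top',a,b,(a+b)/2,ang(b,a))
a,b=P(463,420,.1),P(440,520,.1);print('lug L',ang(b,a));a,b=P(540,420,.1),P(527,520,.1);print('lug R',ang(b,a))
a,b=P(416,414,.104),P(570,424,.104);print('lug ends',ang(a,b),np.linalg.norm(a-b),(a+b)/2)
a,b=P(478,55,.104),P(636,64,.104);print('far lug ends',ang(a,b),np.linalg.norm(a-b),(a+b)/2)
E
python3 m3.py
```

```text
bar [0.4309 0.1209 0.006 ] 83.4 82.9 0.03163399769083546 0.0291444968912909 0.2598001794157214
handle [0.4329 0.1203 0.036 ] 83.4 0.06879533848744887
boxes [0.6507 0.1788 0.087 ] [0.6289 0.0659 0.087 ] 79.1 -10.1 -9.9 -11.1 -9.7 0.0932408698526189 0.09387402281369299 0.03423318698884155
feet [0.6241 0.0309 0.09  ] [0.6187 0.007  0.09  ] [0.6214 0.019  0.09  ] 77.3
top [0.6225 0.0357 0.137 ] [0.6208 0.0094 0.137 ] [0.6216 0.0225 0.137 ] 86.4
lug L 74.3
lug R 81.3
lug ends -11.2 0.07178450989766366 [0.6186 0.0478 0.104 ]
far lug ends -10.4 0.06539804544095403 [0.6509 0.1959 0.104 ]
```

```bash
python3 -c "
from h import *
to(.632,.055,.36,-10.8)"
```

```text
t 3.38 pos [0.4988 0.0702 0.3113] psi -7.29 F [-0.2  1.   0.2] open 1.002 | d [13.4  -0.17 -4.88] twist 3.51 rows>= 4.0
```

Emit:
arm_command(plan=[{"claw":1,"dx":3.8,"dy":0,"dz":-1.4,"twist":1},{"claw":1,"dx":7.6,"dy":0,"dz":-2.8,"twist":2},{"claw":1,"dx":11,"dy":-0.2,"dz":-4.2,"twist":3},{"claw":1,"dx":13,"dy":-0.2,"dz":-4.9,"twist":3.5},{"claw":1,"dx":13.4,"dy":-0.2,"dz":-4.9,"twist":3.5},{"claw":1,"dx":13.4,"dy":-0.2,"dz":-4.9,"twist":3.5}])

```text
time_s: 3.88
position: [0.6326, 0.0559, 0.3594]
tcp_rot: [[0.982, -0.186, -0.002], [-0.186, -0.982, -0.001], [-0.002, 0.001, -1.0]]
force: [-0.7, -0.3, -0.8]
opening: 1.0
```

```bash
python3 -c "
from h import *
to(.4325,.121,.1,-6.7)
s,im=snap('wrist','w4'); np.save('w4.npy',s,allow_pickle=True)
crop('w4',230,20,160,225,2.6,'c8')
crop('w4',270,0,100,70,7,'c9')
crop('w4',250,160,100,75,7,'c10')
"
```

```text
t 3.88 pos [0.6326 0.0559 0.3594] psi -10.74 F [-0.7 -0.3 -0.8] open 1.0 | d [-20.83  -2.69  25.97] twist -4.04 rows>= 9.0
```

View pics/c8.png

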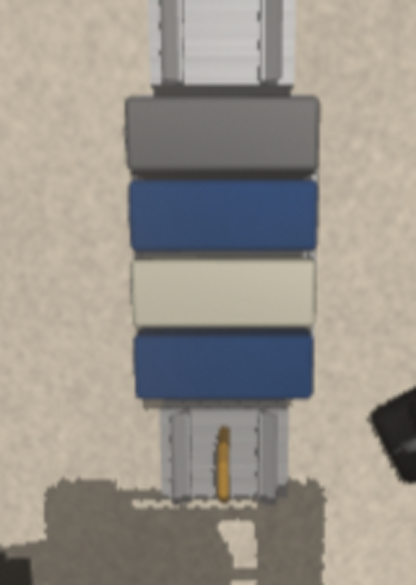

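View pics/c10.png

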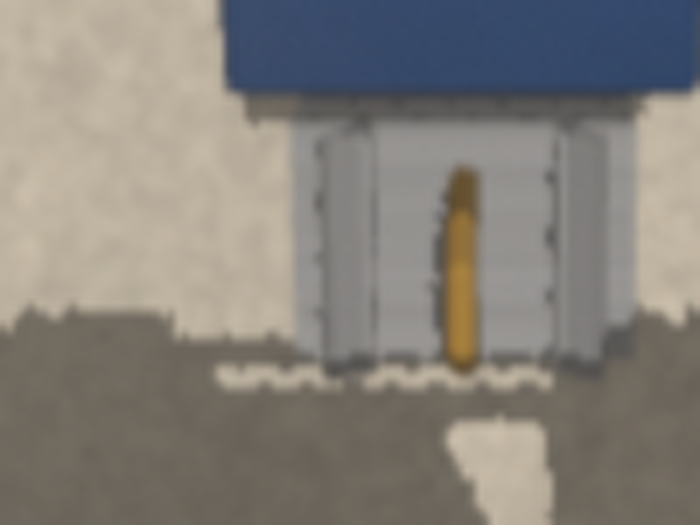

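```bash
cat > m4.py <<'E'
from h import *
np.set_printoptions(precision=4,suppress=True)
s=np.load('w4.npy',allow_pickle=True).item()
P=lambda u,v,z:plane('wrist',(230+u/2.6,20+v/2.6),z,s)
Q=lambda u,v,z:plane('wrist',(250+u/7,160+v/7),z,s)
ang=lambda a,b:np.degrees(np.arctan2((b-a)[1],(b-a)[0])).round(2)
n=(Q(377,230,.1)+Q(555,230,.1))/2; print('near lug mid',n,np.linalg.norm(Q(377,230,.1)-Q(555,230,.1)))
n2=(Q(293,200,.104)+Q(635,200,.104))/2; print('near flare mid',n2,np.linalg.norm(Q(293,200,.104)-Q(635,200,.104)))
f=(P(184,40,.1)+P(259,40,.1))/2; f2=(P(150,40,.104)+P(295,40,.104))/2;print('far',f,f2,np.linalg.norm(P(150,40,.104)-P(295,40,.104)),'yaw',ang(n,f),ang(n2,f2))
b=[P(*p,.087) for p in [(127,97),(318,97),(311,399),(137,399)]];print('boxes',sum(b)/4,[np.linalg.norm(b[i]-b[(i+1)%4]) for i in range(4)],ang(b[0],b[1]),ang(b[3],b[2]),ang((b[2]+b[3])/2,(b[0]+b[1])/2))
e=P(224,403,.09);print('saddle inner edge near',P(225,404,.09),'far',P(222,87,.09))
print('staple -y edge',Q(461,370,.135),'x at mid',Q(461,290,.14),'far foot',Q(463,170,.09))
print('near saddle outer edge',Q(460,355,.09))
E
python3 m4.py
```

```text
near lug mid [0.6234 0.024  0.1   ] 0.0353026826556775
near flare mid [0.6244 0.0311 0.104 ] 0.06692281795246262
far [0.659  0.2182 0.1   ] [0.6594 0.2173 0.104 ] 0.06707376727568502 yaw 79.6 79.36
boxes [0.6412 0.1223 0.087 ] [np.float64(0.09359136312603493), np.float64(0.1501421566260087), np.float64(0.09412004600947833), np.float64(0.15020054301372865)] -10.76 -10.73 79.37
saddle inner edge near [0.6275 0.0463 0.09  ] far [0.6556 0.2001 0.09  ]
staple -y edge [0.6195 0.0067 0.135 ] x at mid [0.6227 0.0233 0.14  ] far foot [0.6246 0.0339 0.09  ]
near saddle outer edge [ 0.6165 -0.0044  0.09  ]
```

Emit:
arm_command(plan=[{"claw":1,"dx":-2.6,"dy":-0.3,"dz":3.2,"twist":-0.5},{"claw":1,"dx":-5.2,"dy":-0.6,"dz":6.4,"twist":-1},{"claw":1,"dx":-7.8,"dy":-1,"dz":9.6,"twist":-1.5},{"claw":1,"dx":-10.4,"dy":-1.3,"dz":12.8,"twist":-2},{"claw":1,"dx":-13,"dy":-1.6,"dz":16,"twist":-2.5},{"claw":1,"dx":-15.6,"dy":-2,"dz":19.2,"twist":-3},{"claw":1,"dx":-18.2,"dy":-2.4,"dz":22.4,"twist":-3.5},{"claw":1,"dx":-20.5,"dy":-2.7,"dz":25,"twist":-4}])

```text
time_s: 4.6
position: [0.4282, 0.1215, 0.1087]
tcp_rot: [[0.993, -0.116, -0.008], [-0.116, -0.993, -0.001], [-0.008, 0.001, -1.0]]
force: [-0.1, -0.2, -0.8]
opening: 1.004
```

```bash
python3 -c "
from h import *
to(.4325,.1205,.011,-6.7)
s,im=snap('wrist','w5'); np.save('w5.npy',s,allow_pickle=True)
"
```

```text
t 4.6 pos [0.4282 0.1215 0.1087] psi -6.65 F [-0.1 -0.2 -0.8] open 1.004 | d [0.51 0.04 9.76] twist 0.05 rows>= 3.0
```

View pics/w5.png

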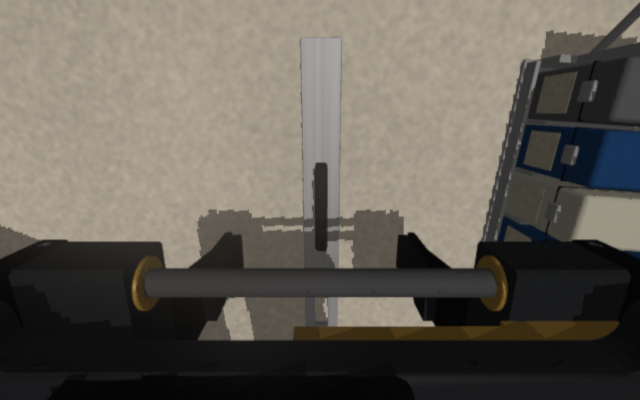

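```bash
python3 -c "
from h import *
s=np.load('w5.npy',allow_pickle=True).item()
a,b=plane('wrist',(320,164),.036,s),plane('wrist',(321.5,250),.036,s);print(a,b,(a+b)/2,np.linalg.norm(a-b))
a,b=plane('wrist',(301,38),.006,s),plane('wrist',(341,38),.006,s);print('end',(a+b)/2)
print('bar yaw', plane('wrist',(321,38),.006,s),plane('wrist',(322,180),.006,s), plane('wrist',(322,318),.006,s))
to(.4325,.1205,.011,-6.7)
"
```

```text
[0.43373466 0.15883601 0.036     ] [0.42682576 0.08870467 0.036     ] [0.43028021 0.12377034 0.036     ] 0.07047083389607828
end [0.44488724 0.25000398 0.006     ]
bar yaw [0.4448945  0.25000312 0.006     ] [0.43309556 0.1400136  0.006     ] [0.41737763 0.00244594 0.006     ]
t 4.65 pos [0.4188 0.1222 0.1049] psi -6.57 F [-5.   0.3 -1.8] open 1.004 | d [ 1.62 -0.02  9.36] twist 0.13 rows>= 3.0
```

Emit:
arm_command(plan=[{"claw":1,"dx":0.7,"dy":0,"dz":2,"twist":0.1},{"claw":1,"dx":1.5,"dy":0,"dz":5,"twist":0.1},{"claw":1,"dx":1.5,"dy":0,"dz":7.5,"twist":0.1},{"claw":1,"dx":1.5,"dy":0,"dz":9,"twist":0.1},{"claw":1,"dx":1.5,"dy":0,"dz":9.3,"twist":0.1},{"claw":1,"dx":1.5,"dy":0,"dz":9.3,"twist":0.1}])

```text
time_s: 5.15
position: [0.4295, 0.1207, 0.0114]
tcp_rot: [[0.993, -0.116, -0.029], [-0.116, -0.993, -0.001], [-0.029, 0.004, -1.0]]
force: [0.9, 0.9, 0.5]
opening: 1.0
```

```bash
python3 -c "
from h import *
to(.431,.1205,.011,-6.7)
"
```

```text
t 5.15 pos [0.4295 0.1207 0.0114] psi -6.64 F [0.9 0.9 0.5] open 1.0 | d [ 0.15 -0.    0.03] twist 0.06 rows>= 1.0
```

Emit:
arm_command(plan=[{"claw":0.5,"dx":0.1,"dy":0,"dz":0,"twist":0},{"claw":0,"dx":0.1,"dy":0,"dz":0,"twist":0},{"claw":0,"dx":0.1,"dy":0,"dz":0,"twist":0},{"claw":0,"dx":0.1,"dy":0,"dz":0,"twist":0},{"claw":0,"dx":0.1,"dy":0,"dz":0,"twist":0},{"claw":0,"dx":0.1,"dy":0,"dz":0,"twist":0}])

```text
time_s: 5.65
position: [0.4308, 0.1205, 0.0118]
tcp_rot: [[0.993, -0.116, -0.028], [-0.116, -0.993, -0.001], [-0.028, 0.004, -1.0]]
force: [0.3, 0.6, 0.6]
opening: 0.634
```

Emit:
arm_command(plan=[{"claw":0,"dx":0,"dy":0,"dz":0,"twist":0},{"claw":0,"dx":0,"dy":0,"dz":0,"twist":0},{"claw":0,"dx":0,"dy":0,"dz":0,"twist":0},{"claw":0,"dx":0,"dy":0,"dz":0,"twist":0},{"claw":0,"dx":0,"dy":0,"dz":0,"twist":0},{"claw":0,"dx":0,"dy":0,"dz":0,"twist":0},{"claw":0,"dx":0,"dy":0,"dz":0,"twist":0},{"claw":0,"dx":0,"dy":0,"dz":0,"twist":0}])

```text
time_s: 6.32
position: [0.4292, 0.1206, 0.0117]
tcp_rot: [[0.993, -0.115, -0.031], [-0.115, -0.993, -0.001], [-0.031, 0.004, -1.0]]
force: [-3.2, 0.4, 1.5]
opening: 0.113
```

Emit:
arm_command(plan=[{"claw":0,"dx":0,"dy":0,"dz":-0.5,"twist":0},{"claw":0,"dx":0,"dy":0,"dz":-2,"twist":0},{"claw":0,"dx":0,"dy":0,"dz":-4.5,"twist":0},{"claw":0,"dx":0,"dy":0,"dz":-8,"twist":0},{"claw":0,"dx":0,"dy":0,"dz":-12,"twist":0},{"claw":0,"dx":0,"dy":0,"dz":-15.5,"twist":0},{"claw":0,"dx":0,"dy":0,"dz":-17,"twist":0},{"claw":0,"dx":0,"dy":0,"dz":-17,"twist":0}])

```text
time_s: 6.98
position: [0.4376, 0.1209, 0.1853]
tcp_rot: [[0.993, -0.115, -0.021], [-0.115, -0.993, -0.001], [-0.021, 0.003, -1.0]]
force: [0.6, -0.1, -4.0]
opening: 0.111
```

```bash
python3 -c "
from h import *
to(.6415,.1235,.185,-10.6)
s,im=snap('wrist','w6'); np.save('w6.npy',s,allow_pickle=True)
snap('scene','s6');crop('s6',270,100,160,150,4,'c11')
"
```

```text
t 6.98 pos [0.4376 0.1209 0.1853] psi -6.62 F [ 0.6 -0.1 -4. ] open 0.111 | d [20.22 -2.61 -0.4 ] twist 3.98 rows>= 5.0
```

View pics/w6.png

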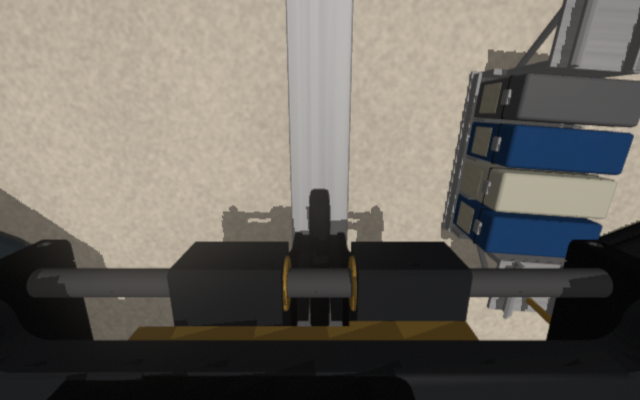

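View pics/c11.png

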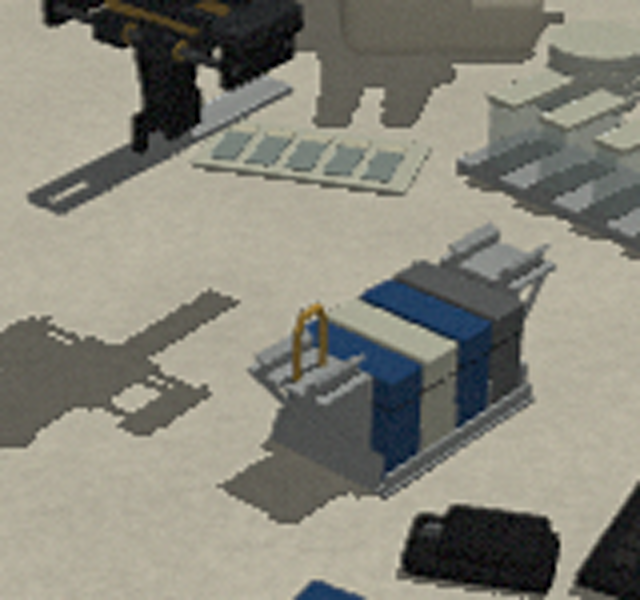

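```bash
python3 -c "
from h import *
s=np.load('w6.npy',allow_pickle=True).item()
z=s['position'][2]+.024
a=plane('wrist',(319.5,190),z,s); print(a-s['position'], s['tcp_rot'].T@(a-s['position']))
to(.6415,.1235,.185,-10.6)
"
```

```text
[0.00661999 0.04127002 0.024     ] [ 0.00131887 -0.04168696 -0.02415567]
t 7.08 pos [0.4343 0.1206 0.1816] psi -6.63 F [-0.5  0.3 -3.5] open 0.108 | d [20.53 -2.67 -0.97] twist 3.97 rows>= 5.0
```

Emit:
arm_command(plan=[{"claw":0,"dx":2,"dy":-0.2,"dz":-0.5,"twist":0.5},{"claw":0,"dx":5,"dy":-0.5,"dz":-1,"twist":1},{"claw":0,"dx":8.5,"dy":-0.9,"dz":-1,"twist":2},{"claw":0,"dx":12,"dy":-1.3,"dz":-1,"twist":3},{"claw":0,"dx":15.5,"dy":-1.7,"dz":-1,"twist":3.5},{"claw":0,"dx":18.5,"dy":-2.1,"dz":-1,"twist":4},{"claw":0,"dx":20,"dy":-2.3,"dz":-1,"twist":4},{"claw":0,"dx":20.5,"dy":-2.3,"dz":-1,"twist":4}])

```text
time_s: 7.75
position: [0.6423, 0.1194, 0.1811]
tcp_rot: [[0.982, -0.185, -0.034], [-0.185, -0.983, -0.001], [-0.033, 0.007, -0.999]]
force: [-1.3, -0.3, -3.8]
opening: 0.111
```

Emit:
arm_command(plan=[{"claw":0,"dx":0,"dy":0,"dz":0,"twist":0},{"claw":0,"dx":0,"dy":0,"dz":0,"twist":0}])

```text
time_s: 7.92
position: [0.6396, 0.1192, 0.1777]
tcp_rot: [[0.982, -0.185, -0.041], [-0.185, -0.983, -0.001], [-0.04, 0.009, -0.999]]
force: [-0.8, 0.1, -3.5]
opening: 0.115
```

```bash
python3 -c "
from h import *
to(.6408,.1195,.125,-10.6)
print(bot.read_state()['tcp_rot'])
s,im=snap('wrist','w7'); np.save('w7.npy',s,allow_pickle=True)
snap('scene','s7');crop('s7',300,100,140,130,5,'c12')
snap('side','d7');crop('d7',210,150,140,120,5,'c13')
"
```

```text
t 7.92 pos [0.6396 0.1192 0.1777] psi -10.68 F [-0.8  0.1 -3.5] open 0.115 | d [ 0.33 -0.1   5.26] twist -0.08 rows>= 2.0
[[ 0.98187299 -0.18502747 -0.0411128 ]
 [-0.18523062 -0.9826944  -0.00115501]
 [-0.04018761  0.00874942 -0.99915384]]
```

View pics/w7.png

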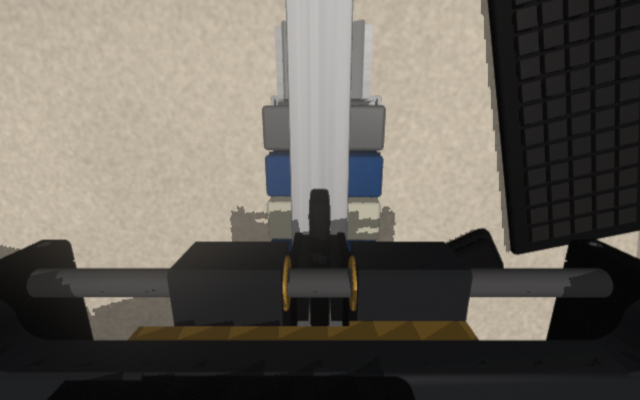

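View pics/c12.png

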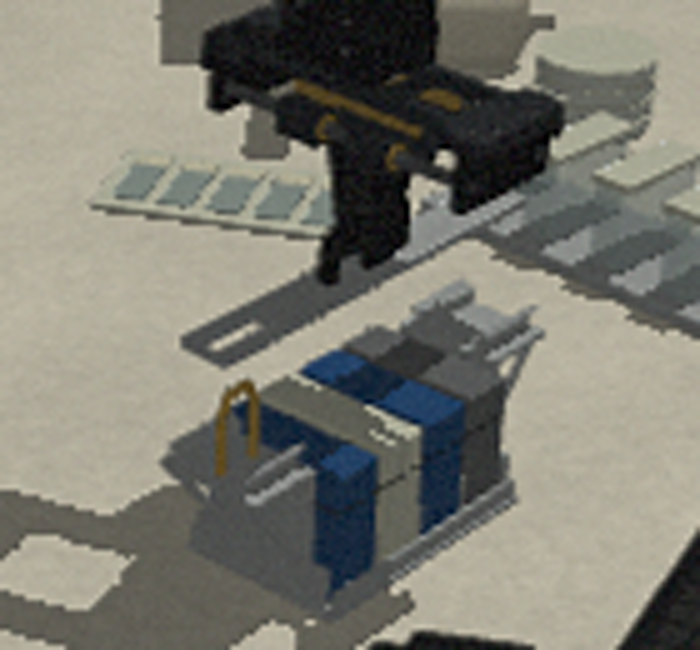

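View pics/c13.png

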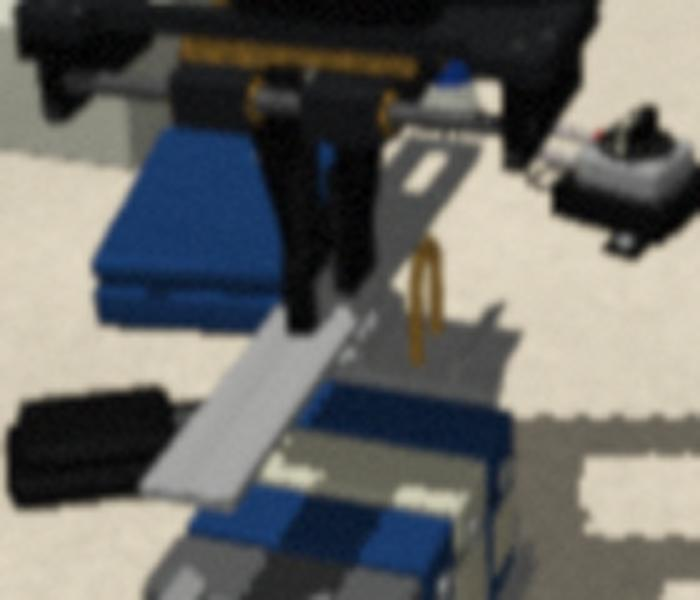

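```bash
python3 -c "
from h import *
np.set_printoptions(precision=4,suppress=True)
crop('w7',250,0,150,125,5,'c14')
crop('d7',210,170,140,110,5,'c13')
"
```

```text
(no output)
```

View pics/c14.png

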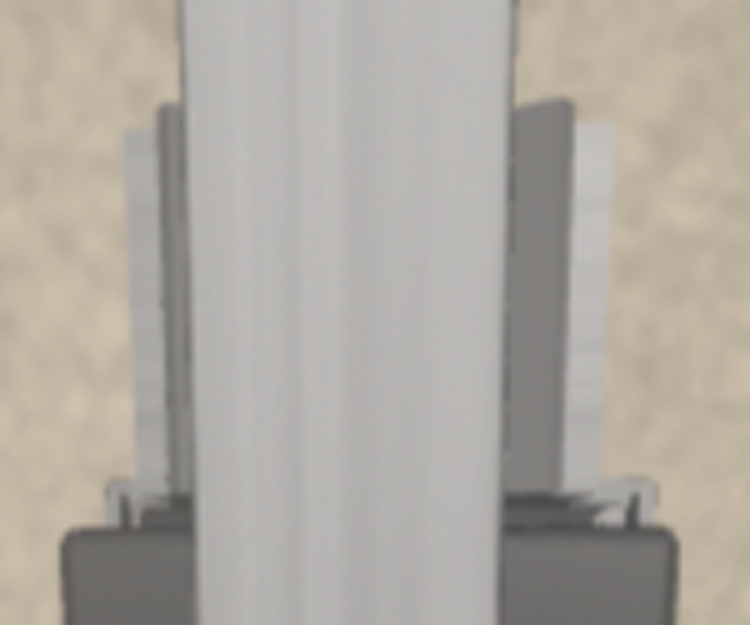

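```bash
python3 -c "
from h import *
np.set_printoptions(precision=4,suppress=True)
s=np.load('w7.npy',allow_pickle=True).item()
P=lambda u,v,z:plane('wrist',(250+u/5,v/5),z,s)
ux=np.array([np.cos(np.radians(-10.6)),np.sin(np.radians(-10.6))]);uy=np.array([-ux[1],ux[0]])
C=np.array([.6415,.1235])
def rk(n,p): print(n,p,'rack xy',(p[:2]-C)@ux,(p[:2]-C)@uy)
rk('bar@60',(P(189,300,.172)+P(505,300,.172))/2); rk('bar@0',(P(182,0,.172)+P(515,0,.172))/2);rk('bar@600',(P(196,600,.172)+P(498,600,.172))/2)
rk('flare',(P(125,130,.104)+P(613,130,.104))/2);rk('flare low',(P(138,480,.104)+P(600,480,.104))/2)
rk('lugtop',(P(158,110,.104)+P(575,110,.104))/2)
rk('box',(P(63,540,.087)+P(677,540,.087))/2)
rk('TCP',s['position'])
rk('slot scene',plane('scene',(347,167.4),.172));rk('slot side',plane('side',(296,184.4),.172))
print(tri(('scene',(347,167.4),None),('side',(296,184.4),None)))
rk('staple scene',plane('scene',(300+239/5,100+382/5),.139));rk('staple side',plane('side',(295.8,198),.139))
"
```

```text
bar@60 [0.659  0.2173 0.172 ] rack xy -4.278463047024027e-06 0.09539245064706948
bar@0 [0.6639 0.2425 0.172 ] rack xy 0.0001728207590378482 0.12111147254822681
bar@600 [0.6538 0.1893 0.172 ] rack xy -4.661256403049682e-05 0.06696572925904529
flare [0.6647 0.247  0.104 ] rack xy 0.00012484302328639763 0.12565547852664852
flare low [0.6567 0.2032 0.104 ] rack xy 0.00023555737155456577 0.08116205843503872
lugtop [0.6649 0.2494 0.104 ] rack xy -0.00016447434163096187 0.12804929238312412
box [0.6547 0.1953 0.087 ] rack xy -0.00021892608158655206 0.0730192977758883
TCP [0.6396 0.1192 0.1777] rack xy -0.0011036477633928822 -0.004616271008823886
slot scene [0.6223 0.0143 0.172 ] rack xy 0.0012320975562903553 -0.11088734361962559
slot side [0.6172 0.0238 0.172 ] rack xy -0.005509666721319341 -0.10242414111911899
(array([0.6187, 0.019 , 0.1691]), [np.float64(0.0007955938182601783), np.float64(0.0007955938182603827)])
staple scene [0.6195 0.0241 0.139 ] rack xy -0.0033296717012638397 -0.1017909089657269
staple side [0.6184 0.0211 0.139 ] rack xy -0.003847481329574958 -0.10486187628161846
```

Emit:
arm_command(plan=[{"claw":0,"dx":0,"dy":-0.2,"dz":0.6,"twist":0},{"claw":0,"dx":0.1,"dy":-0.3,"dz":1.4,"twist":0},{"claw":0,"dx":0.1,"dy":-0.3,"dz":2.2,"twist":0},{"claw":0,"dx":0.13,"dy":-0.3,"dz":2.8,"twist":0},{"claw":0,"dx":0.13,"dy":-0.3,"dz":3.2,"twist":0},{"claw":0,"dx":0.13,"dy":-0.3,"dz":3.3,"twist":0},{"claw":0,"dx":0.13,"dy":-0.3,"dz":3.3,"twist":0}])

```text
time_s: 8.65
position: [0.6405, 0.1221, 0.1465]
tcp_rot: [[0.982, -0.185, -0.038], [-0.185, -0.983, -0.001], [-0.037, 0.008, -0.999]]
force: [-0.1, 0.1, -4.0]
opening: 0.111
```

```bash
python3 -c "
from h import *
to(.6415,.1225,.105,-10.6)
snap('scene','s8');crop('s8',300,130,140,110,5,'c15')
snap('side','d8');crop('d8',210,170,140,110,5,'c16')
to(.6415,.1225,.105,-10.6)
"
```

```text
t 8.65 pos [0.6405 0.1221 0.1465] psi -10.66 F [-0.1  0.1 -4. ] open 0.111 | d [ 0.25 -0.09  4.14] twist -0.06 rows>= 1.0
t 8.75 pos [0.6411 0.1222 0.1473] psi -10.66 F [-0.2 -0.5 -2.8] open 0.11 | d [ 0.18 -0.07  4.22] twist -0.06 rows>= 2.0
```

View pics/c15.png

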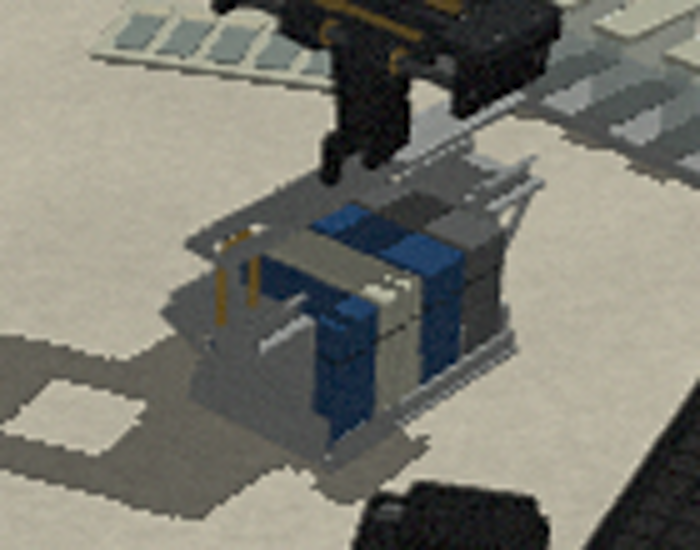

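View pics/c16.png

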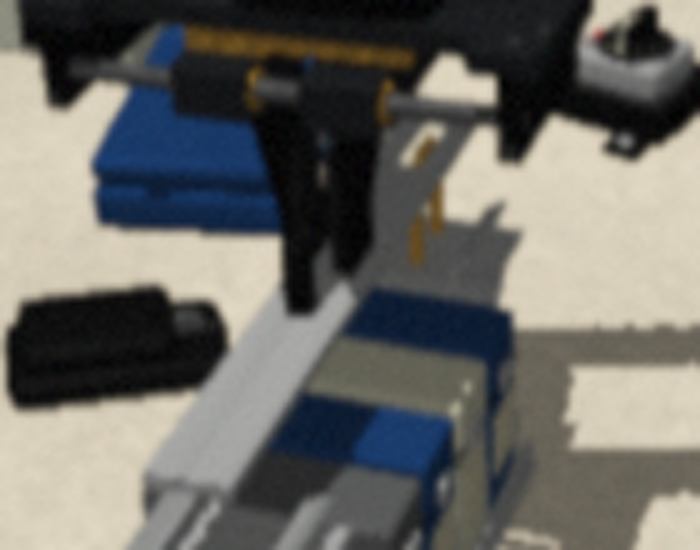

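Emit:
arm_command(plan=[{"claw":0,"dx":0,"dy":0,"dz":0.8,"twist":0},{"claw":0,"dx":0.05,"dy":0,"dz":1.7,"twist":0},{"claw":0,"dx":0.05,"dy":0,"dz":2.6,"twist":0},{"claw":0,"dx":0.1,"dy":0,"dz":3.4,"twist":0},{"claw":0,"dx":0.1,"dy":0,"dz":4.1,"twist":0},{"claw":0,"dx":0.1,"dy":0,"dz":4.4,"twist":0},{"claw":0,"dx":0.1,"dy":0,"dz":4.4,"twist":0}])

```text
time_s: 9.33
position: [0.64, 0.1219, 0.1025]
tcp_rot: [[0.982, -0.185, -0.038], [-0.185, -0.983, -0.001], [-0.037, 0.008, -0.999]]
force: [1.2, -0.9, -4.9]
opening: 0.112
```

```bash
python3 -c "
from h import *
to(.6415,.1225,.102,-10.6)
snap('scene','s9');crop('s9',300,130,140,110,5,'c17')
to(.6415,.1225,.102,-10.6)
"
```

```text
t 9.33 pos [0.64   0.1219 0.1025] psi -10.66 F [ 1.2 -0.9 -4.9] open 0.112 | d [ 0.14 -0.09  0.04] twist -0.06 rows>= 1.0
t 9.38 pos [0.6405 0.1219 0.1029] psi -10.66 F [ 0.4  0.1 -3.1] open 0.111 | d [ 0.09 -0.07  0.09] twist -0.06 rows>= 1.0
```

View pics/c17.png

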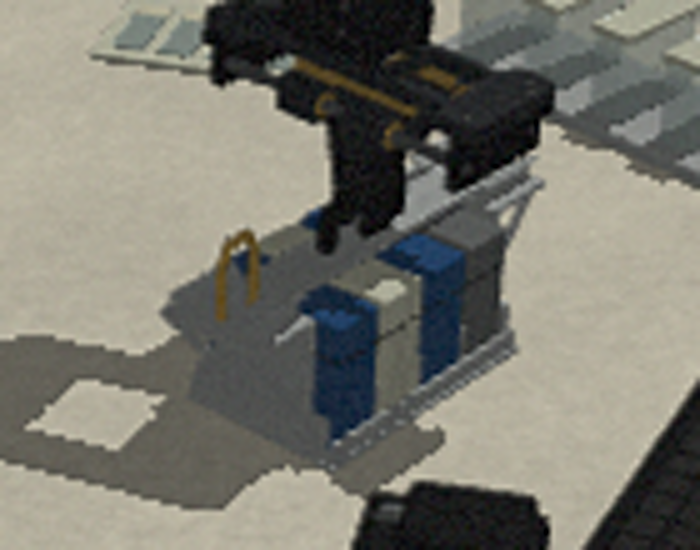

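Emit:
arm_command(plan=[{"claw":0,"dx":0,"dy":0,"dz":0.12,"twist":0},{"claw":0,"dx":0,"dy":0,"dz":0.12,"twist":0},{"claw":0.35,"dx":0,"dy":0,"dz":0.12,"twist":0},{"claw":0.35,"dx":0,"dy":0,"dz":0.1,"twist":0},{"claw":0.35,"dx":0,"dy":0,"dz":0.1,"twist":0},{"claw":0.35,"dx":0,"dy":0,"dz":0.1,"twist":0},{"claw":0.35,"dx":0,"dy":0,"dz":0.1,"twist":0},{"claw":0.35,"dx":0,"dy":0,"dz":0.1,"twist":0}])

```text
time_s: 10.05
position: [0.6408, 0.1219, 0.1023]
tcp_rot: [[0.982, -0.185, -0.036], [-0.185, -0.983, -0.001], [-0.035, 0.008, -0.999]]
force: [0.3, -0.2, -0.1]
opening: 0.341
```

```bash
python3 -c "
from h import *
to(.6415,.1225,.25,-10.6)
"
```

```text
t 10.05 pos [0.6408 0.1219 0.1023] psi -10.67 F [ 0.3 -0.2 -0.1] open 0.341 | d [ -0.46   0.04 -14.76] twist -0.07 rows>= 4.0
```

Emit:
arm_command(plan=[{"claw":0.35,"dx":0,"dy":0,"dz":-1.5,"twist":0},{"claw":0.35,"dx":0,"dy":0,"dz":-4.5,"twist":0},{"claw":0.35,"dx":0,"dy":0,"dz":-8.5,"twist":0},{"claw":0.5,"dx":0,"dy":0,"dz":-12.5,"twist":0}])

```text
time_s: 10.38
position: [0.6444, 0.122, 0.2275]
tcp_rot: [[0.982, -0.185, -0.039], [-0.185, -0.983, -0.001], [-0.038, 0.008, -0.999]]
force: [1.6, -0.4, -0.2]
opening: 0.377
```

Emit:
arm_command(plan=[{"claw":0.5,"dx":0,"dy":0,"dz":0,"twist":0},{"claw":0.5,"dx":0,"dy":0,"dz":0,"twist":0},{"claw":0.5,"dx":0,"dy":0,"dz":0,"twist":0}])

```text
time_s: 10.63
position: [0.6439, 0.122, 0.2276]
tcp_rot: [[0.982, -0.185, -0.039], [-0.185, -0.983, -0.001], [-0.038, 0.008, -0.999]]
force: [-0.6, 0.5, -0.7]
opening: 0.486
```

```bash
python3 -c "
from h import *
to(.6415,.1225,.25,-10.6)
print(bot.read_state()['tcp_rot'])
snap('wrist','w10');snap('scene','s10');crop('s10',300,130,140,110,5,'c18')
print(bot.read_state()['tcp_rot'])
"
```

```text
t 10.63 pos [0.6439 0.122  0.2276] psi -10.67 F [-0.6  0.5 -0.7] open 0.486 | d [-0.33  0.01 -2.23] twist -0.07 rows>= 1.0
[[ 9.82003210e-01 -1.84799502e-01 -3.89722826e-02]
 [-1.84977357e-01 -9.82742297e-01 -9.76870780e-04]
 [-3.81191853e-02  8.16828007e-03 -9.99239815e-01]]
[[ 0.98184785 -0.18482614 -0.04259227]
 [-0.18503823 -0.98273075 -0.00105782]
 [-0.04166123  0.00891981 -0.99909198]]
```

View pics/w10.png

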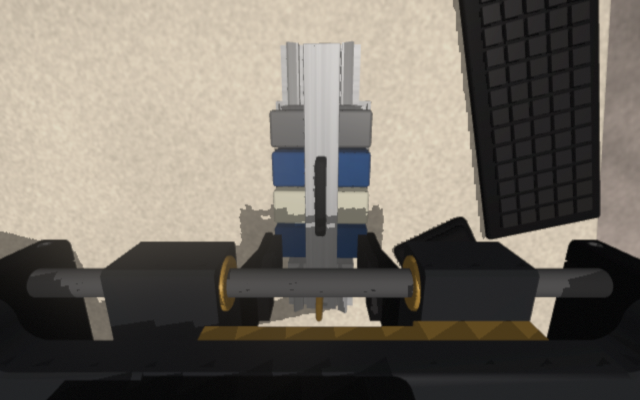

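View pics/c18.png

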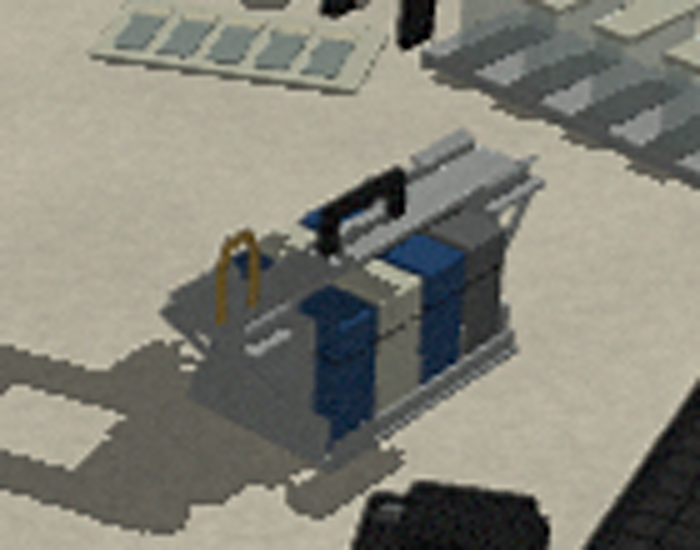

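```bash
python3 -c "
from h import *
to(.5495,-.2855,.16,-25.5)
"
```

```text
t 10.73 pos [0.643  0.1219 0.2257] psi -10.67 F [ 0.1 -0.8  0.9] open 0.498 | d [-1.37 41.71  7.01] twist 14.83 rows>= 11.0
```

Emit:
arm_command(plan=[{"claw":0.5,"dx":0,"dy":2,"dz":0,"twist":1},{"claw":0.5,"dx":0,"dy":6,"dz":0,"twist":2},{"claw":0.5,"dx":-0.3,"dy":10,"dz":0,"twist":4},{"claw":0.5,"dx":-0.4,"dy":14,"dz":0,"twist":6},{"claw":0.5,"dx":-0.5,"dy":18,"dz":0.5,"twist":8},{"claw":0.5,"dx":-0.7,"dy":22,"dz":1.5,"twist":10},{"claw":0.5,"dx":-0.9,"dy":25.5,"dz":3,"twist":12},{"claw":0.5,"dx":-1,"dy":28,"dz":4,"twist":13}])

```text
time_s: 11.4
position: [0.5774, -0.154, 0.186]
tcp_rot: [[0.914, -0.404, -0.047], [-0.404, -0.915, -0.0], [-0.043, 0.019, -0.999]]
force: [0.9, -0.3, -0.2]
opening: 0.502
```

```bash
python3 -c "
from h import *
to(.5495,-.2855,.16,-25.5)
"
```

```text
t 11.4 pos [ 0.5774 -0.154   0.186 ] psi -23.88 F [ 0.9 -0.3 -0.2] open 0.502 | d [ 2.88 13.11  2.73] twist 1.62 rows>= 4.0
```

Emit:
arm_command(plan=[{"claw":0.5,"dx":0.6,"dy":3,"dz":0.6,"twist":0.5},{"claw":0.5,"dx":1.3,"dy":6,"dz":1.2,"twist":1},{"claw":0.5,"dx":2,"dy":9,"dz":1.8,"twist":1.6},{"claw":0.5,"dx":2.5,"dy":11.5,"dz":2.4,"twist":1.6},{"claw":0.5,"dx":2.8,"dy":12.8,"dz":2.7,"twist":1.6},{"claw":0.5,"dx":2.9,"dy":13.1,"dz":2.7,"twist":1.6},{"claw":0.5,"dx":2.9,"dy":13.1,"dz":2.7,"twist":1.6},{"claw":0.5,"dx":2.9,"dy":13.1,"dz":2.7,"twist":1.6}])

```text
time_s: 12.07
position: [0.5497, -0.2841, 0.16]
tcp_rot: [[0.902, -0.429, -0.047], [-0.429, -0.903, 0.001], [-0.043, 0.019, -0.999]]
force: [-0.8, -0.0, 0.6]
opening: 0.499
```

```bash
python3 -c "
from h import *
to(.5495,-.2855,.046,-25.5)
s,im=snap('wrist','w11'); np.save('w11.npy',s,allow_pickle=True)
to(.5495,-.2855,.046,-25.5)
"
```

```text
t 12.07 pos [ 0.5497 -0.2841  0.16  ] psi -25.45 F [-0.8 -0.   0.6] open 0.499 | d [ 0.53 -0.08 11.39] twist 0.05 rows>= 3.0
t 12.12 pos [ 0.55   -0.2838  0.1603] psi -25.4 F [ 0.1 -0.2 -0.1] open 0.504 | d [ 0.52 -0.05 11.42] twist 0.1 rows>= 3.0
```

View pics/w11.png

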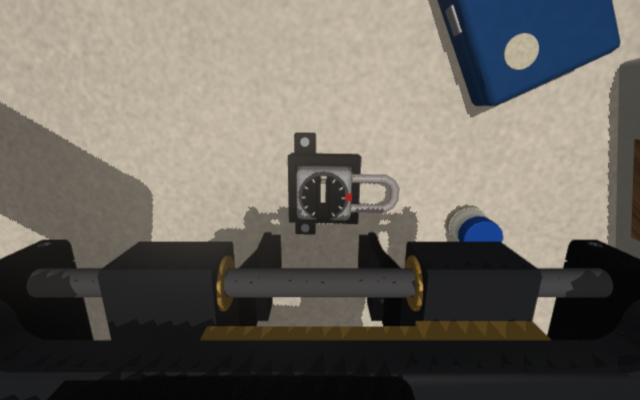

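```bash
python3 -c "
from h import *
s=np.load('w11.npy',allow_pickle=True).item()
crop('w11',270,120,140,125,5.5,'c19')
print(plane('wrist',(323.5,196),.0443,s))
"
```

```text
[ 0.54932235 -0.2845112   0.0443    ]
```

View pics/c19.png

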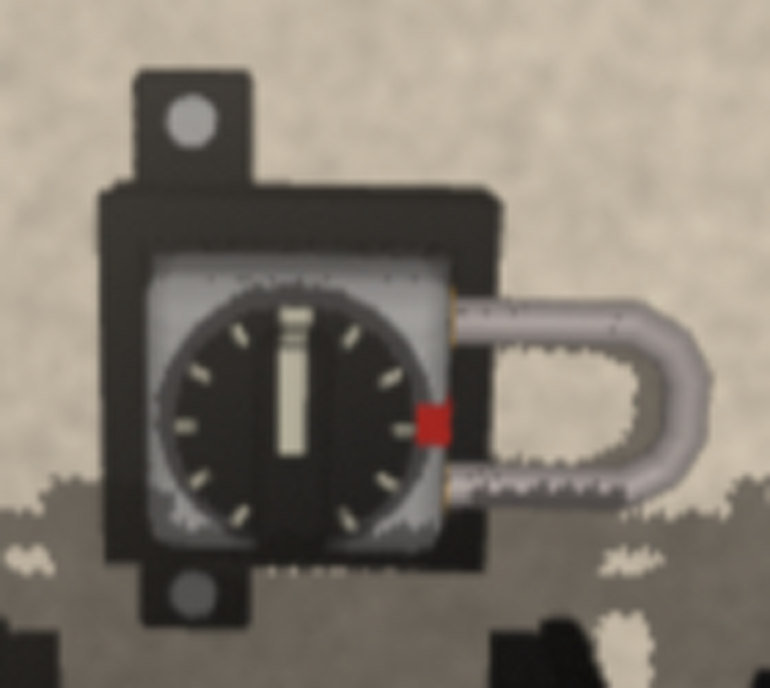

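Emit:
arm_command(plan=[{"claw":0.5,"dx":0.1,"dy":0,"dz":2.5,"twist":0},{"claw":0.5,"dx":0.2,"dy":0,"dz":5.5,"twist":0},{"claw":0.5,"dx":0.35,"dy":0,"dz":8.5,"twist":0},{"claw":0.5,"dx":0.45,"dy":0,"dz":10.5,"twist":0},{"claw":0.5,"dx":0.5,"dy":0,"dz":11.3,"twist":0},{"claw":0.4,"dx":0.5,"dy":0,"dz":11.4,"twist":0},{"claw":0.2,"dx":0.5,"dy":0,"dz":11.4,"twist":0},{"claw":0,"dx":0.5,"dy":0,"dz":11.4,"twist":0}])

```text
time_s: 12.78
position: [0.5504, -0.286, 0.0478]
tcp_rot: [[0.903, -0.427, -0.045], [-0.428, -0.904, -0.001], [-0.04, 0.02, -0.999]]
force: [0.1, -0.7, 0.6]
opening: 0.355
```

Emit:
arm_command(plan=[{"claw":0,"dx":0,"dy":0,"dz":0,"twist":0},{"claw":0,"dx":0,"dy":0,"dz":0,"twist":0},{"claw":0,"dx":0,"dy":0,"dz":0,"twist":0},{"claw":0,"dx":0,"dy":0,"dz":0,"twist":0},{"claw":0,"dx":0,"dy":0,"dz":0,"twist":0}])

```text
time_s: 13.2
position: [0.5497, -0.2856, 0.0488]
tcp_rot: [[0.903, -0.427, -0.046], [-0.428, -0.904, -0.0], [-0.041, 0.02, -0.999]]
force: [-3.7, 1.8, 6.7]
opening: 0.139
```

```bash
python3 -c "
from h import *
to(.5493,-.285,.046,-25.5); print(bot.read_state()['tcp_rot'][2],bot.read_state()['moment'])
"
```

```text
t 13.2 pos [ 0.5497 -0.2856  0.0488] psi -25.35 F [-3.7  1.8  6.7] open 0.139 | d [-0.05 -0.04  0.28] twist 0.15 rows>= 1.0
[-0.04148214  0.01979198 -0.9989432 ] [0.23973359 0.52084907 0.03597936]
```

Emit:
arm_command(plan=[{"claw":0,"dx":0,"dy":0,"dz":0,"twist":6},{"claw":0,"dx":0,"dy":0,"dz":0,"twist":12},{"claw":0,"dx":0,"dy":0,"dz":0,"twist":18},{"claw":0,"dx":0,"dy":0,"dz":0,"twist":24},{"claw":0,"dx":0,"dy":0,"dz":0,"twist":30},{"claw":0,"dx":0,"dy":0,"dz":0,"twist":36},{"claw":0,"dx":0,"dy":0,"dz":0,"twist":42},{"claw":0,"dx":0,"dy":0,"dz":0,"twist":48}])

```text
time_s: 13.87
position: [0.5493, -0.2858, 0.0486]
tcp_rot: [[0.283, -0.958, -0.047], [-0.959, -0.283, -0.001], [-0.013, 0.045, -0.999]]
force: [-1.4, -1.1, -1.0]
opening: 0.135
```

```bash
python3 -c "
from h import *
to(.5493,-.285,.048,-115.5); print(bot.read_state()['tcp_rot'][2],bot.read_state()['moment'])
"
```

```text
t 13.87 pos [ 0.5493 -0.2858  0.0486] psi -73.59 F [-1.4 -1.1 -1. ] open 0.135 | d [-0.07 -0.02  0.06] twist 41.91 rows>= 6.0
[-0.01265937  0.04475166 -0.99891793] [-0.1087202   0.28974905  0.03719671]
```

Emit:
arm_command(plan=[{"claw":0,"dx":0,"dy":0,"dz":0,"twist":6},{"claw":0,"dx":0,"dy":0,"dz":0,"twist":12},{"claw":0,"dx":0,"dy":0,"dz":0,"twist":18},{"claw":0,"dx":0,"dy":0,"dz":0,"twist":24},{"claw":0,"dx":0,"dy":0,"dz":0,"twist":30},{"claw":0,"dx":0,"dy":0,"dz":0,"twist":36},{"claw":0,"dx":0,"dy":0,"dz":0,"twist":42},{"claw":0,"dx":0,"dy":0,"dz":0,"twist":42}])

```text
time_s: 14.53
position: [0.5496, -0.2862, 0.0484]
tcp_rot: [[-0.433, -0.9, -0.046], [-0.901, 0.434, -0.001], [0.021, 0.041, -0.999]]
force: [-0.4, 0.0, -1.9]
opening: 0.134
```

```bash
python3 -c "
from h import *
to(.5493,-.285,.048,-115.5); print(bot.read_state()['tcp_rot'][2],bot.read_state()['moment'])
"
```

```text
t 14.53 pos [ 0.5496 -0.2862  0.0484] psi -115.67 F [-0.4  0.  -1.9] open 0.134 | d [-0.09  0.08  0.04] twist -0.17 rows>= 1.0
[ 0.02066037  0.04056753 -0.99896317] [ 0.01643268 -0.04626208 -0.03206983]
```

Turned a full 90°. Release, then lift and look.

Emit:
arm_command(plan=[{"claw":0.3,"dx":0,"dy":0,"dz":0,"twist":0},{"claw":0.5,"dx":0,"dy":0,"dz":0,"twist":0},{"claw":0.6,"dx":0,"dy":0,"dz":0,"twist":0},{"claw":0.6,"dx":0,"dy":0,"dz":0,"twist":0},{"claw":0.6,"dx":0,"dy":0,"dz":-1.5,"twist":0},{"claw":0.6,"dx":0,"dy":0,"dz":-4,"twist":0},{"claw":0.6,"dx":0,"dy":0,"dz":-6,"twist":0},{"claw":0.6,"dx":0,"dy":0,"dz":-6,"twist":0}])

```text
time_s: 15.2
position: [0.5553, -0.288, 0.1126]
tcp_rot: [[-0.432, -0.901, -0.038], [-0.901, 0.433, -0.007], [0.022, 0.031, -0.999]]
force: [0.5, -0.9, 0.1]
opening: 0.577
```

```bash
python3 -c "
from h import *
to(.5493,-.285,.048,-115.5); print(bot.read_state()['tcp_rot'][2])
s,im=snap('wrist','w12'); np.save('w12.npy',s,allow_pickle=True)
to(.5493,-.285,.048,-115.5); print(bot.read_state()['tcp_rot'][2])
"
```

```text
t 15.2 pos [ 0.5553 -0.288   0.1126] psi -115.63 F [ 0.5 -0.9  0.1] open 0.577 | d [-0.16  0.46  6.48] twist -0.13 rows>= 2.0
[ 0.0223353   0.03144538 -0.99925588]
t 15.25 pos [ 0.5541 -0.2873  0.1108] psi -115.63 F [-0.3  0.4 -1.2] open 0.588 | d [-0.14  0.32  6.29] twist -0.13 rows>= 2.0
[ 0.0218445   0.03451204 -0.99916552]
```

View pics/w12.png

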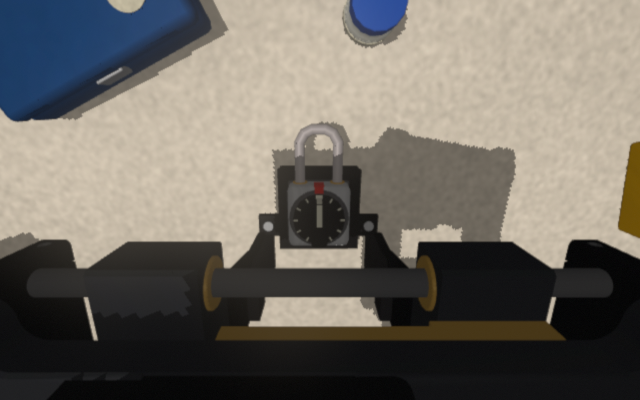

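```bash
python3 -c "
from h import *
s=np.load('w12.npy',allow_pickle=True).item()
crop('w12',260,110,120,150,4,'c20')
a,b=plane('wrist',(299,165),.027,s),plane('wrist',(338.5,165),.027,s);print((a+b)/2,np.linalg.norm(a-b),plane('wrist',(319,125),.027,s),plane('wrist',(319,216),.0443,s))
to(.5944,-.3065,.06,-115.5)
"
```

```text
[ 0.58465112 -0.30277221  0.027     ] 0.031262661979272834 [ 0.61237507 -0.31627858  0.027     ] [ 0.55177508 -0.28676649  0.0443    ]
t 15.25 pos [ 0.5541 -0.2873  0.1108] psi -115.63 F [-0.3  0.4 -1.2] open 0.588 | d [-0.12 -4.63  4.92] twist -0.13 rows>= 2.0
```

View pics/c20.png

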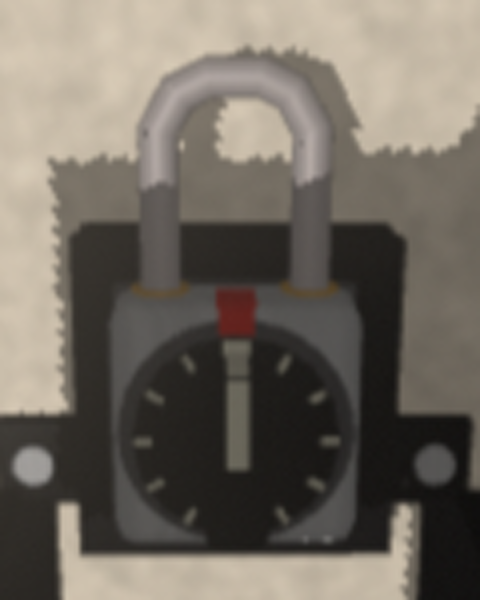

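```bash
python3 -c "
from h import *
to(.595,-.3068,.06,-115.5)
to(.595,-.3068,.0095,-115.5)
"
```

```text
t 15.25 pos [ 0.5541 -0.2873  0.1108] psi -115.63 F [-0.3  0.4 -1.2] open 0.588 | d [-0.12 -4.7   4.92] twist -0.13 rows>= 2.0
t 15.25 pos [ 0.5541 -0.2873  0.1108] psi -115.63 F [-0.3  0.4 -1.2] open 0.588 | d [-0.23 -4.88  9.97] twist -0.13 rows>= 3.0
```

Emit:
arm_command(plan=[{"claw":0.62,"dx":0,"dy":-2,"dz":0.5,"twist":0},{"claw":0.62,"dx":-0.1,"dy":-4.2,"dz":2,"twist":0},{"claw":0.62,"dx":-0.1,"dy":-4.7,"dz":4.5,"twist":0},{"claw":0.62,"dx":-0.2,"dy":-4.8,"dz":7,"twist":0},{"claw":0.62,"dx":-0.2,"dy":-4.9,"dz":9,"twist":0},{"claw":0.62,"dx":-0.2,"dy":-4.9,"dz":9.8,"twist":0},{"claw":0.5,"dx":-0.2,"dy":-4.9,"dz":9.9,"twist":0},{"claw":0.3,"dx":-0.2,"dy":-4.9,"dz":9.9,"twist":0}])

```text
time_s: 15.92
position: [0.5947, -0.3068, 0.0094]
tcp_rot: [[-0.432, -0.901, -0.042], [-0.901, 0.433, -0.004], [0.021, 0.036, -0.999]]
force: [1.1, 0.1, -0.3]
opening: 0.538
```

Emit:
arm_command(plan=[{"claw":0.2,"dx":0,"dy":0,"dz":0,"twist":0},{"claw":0.2,"dx":0,"dy":0,"dz":0,"twist":0},{"claw":0.2,"dx":0,"dy":0,"dz":0,"twist":0},{"claw":0.2,"dx":0,"dy":0,"dz":0,"twist":0}])

```text
time_s: 16.25
position: [0.5954, -0.3076, 0.0106]
tcp_rot: [[-0.432, -0.901, -0.04], [-0.901, 0.433, -0.006], [0.022, 0.033, -0.999]]
force: [0.9, -1.0, 0.0]
opening: 0.422
```

```bash
python3 -c "
from h import *
to(.595,-.3068,.0095,-115.5);print(bot.read_state()['tcp_rot'][2])
"
```

```text
t 16.25 pos [ 0.5954 -0.3076  0.0106] psi -115.62 F [ 0.9 -1.   0. ] open 0.422 | d [-0.06  0.07  0.11] twist -0.12 rows>= 1.0
[ 0.02217261  0.03334302 -0.99919799]
```

Emit:
arm_command(plan=[{"claw":0.2,"dx":0,"dy":0,"dz":0,"twist":0},{"claw":0.2,"dx":0,"dy":-0.4,"dz":0,"twist":0},{"claw":0.2,"dx":0,"dy":-0.8,"dz":-0.03,"twist":0},{"claw":0.2,"dx":0,"dy":-1.2,"dz":-0.04,"twist":0},{"claw":0.2,"dx":0,"dy":-1.6,"dz":-0.05,"twist":0},{"claw":0.2,"dx":0,"dy":-2,"dz":-0.07,"twist":0},{"claw":0.2,"dx":0,"dy":-2.4,"dz":-0.08,"twist":0},{"claw":0.2,"dx":0,"dy":-2.6,"dz":-0.09,"twist":0}])

```text
time_s: 16.92
position: [0.6195, -0.3187, 0.0104]
tcp_rot: [[-0.432, -0.901, -0.04], [-0.901, 0.433, -0.005], [0.022, 0.033, -0.999]]
force: [-3.1, 1.6, 0.4]
opening: 0.427
```

```bash
python3 -c "
from h import *
to(.595+.0235,-.3068-.0112,.0095,-115.5);print(bot.read_state()['tcp_rot'][2])
snap('wrist','w13')
to(.595+.0235,-.3068-.0112,.0095,-115.5)
"
```

```text
t 16.92 pos [ 0.6195 -0.3187  0.0104] psi -115.63 F [-3.1  1.6  0.4] open 0.427 | d [-0.03  0.12  0.09] twist -0.13 rows>= 1.0
[ 0.02165554  0.033441   -0.99920605]
t 16.97 pos [ 0.6198 -0.3189  0.0105] psi -115.63 F [-2.2  2.1  0.1] open 0.423 | d [-0.03  0.16  0.1 ] twist -0.13 rows>= 1.0
```

View pics/w13.png

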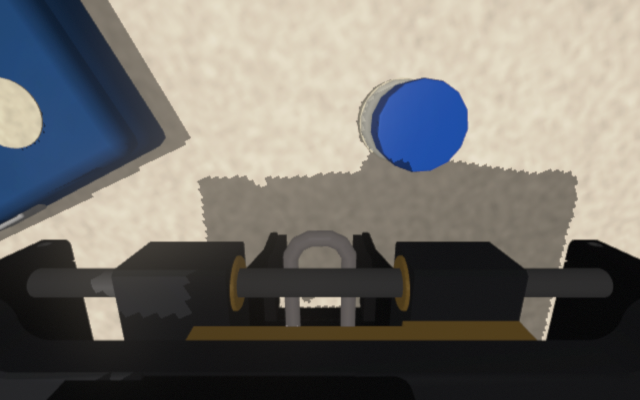

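Emit:
arm_command(plan=[{"claw":0.2,"dx":0,"dy":-0.15,"dz":0,"twist":0},{"claw":0.2,"dx":0,"dy":-0.25,"dz":0,"twist":0},{"claw":0.2,"dx":0,"dy":-0.25,"dz":0,"twist":0}])

```text
time_s: 17.22
position: [0.6203, -0.3191, 0.0097]
tcp_rot: [[-0.432, -0.901, -0.043], [-0.902, 0.433, -0.003], [0.022, 0.038, -0.999]]
force: [-6.1, 2.0, 0.9]
opening: 0.421
```

Emit:
arm_command(plan=[{"claw":0.5,"dx":0,"dy":0,"dz":0,"twist":0},{"claw":0.7,"dx":0,"dy":0,"dz":0,"twist":0},{"claw":0.9,"dx":0,"dy":0,"dz":0,"twist":0},{"claw":0.9,"dx":0,"dy":0,"dz":-0.5,"twist":0},{"claw":0.9,"dx":0,"dy":0,"dz":-2,"twist":0},{"claw":0.9,"dx":0,"dy":0.5,"dz":-5,"twist":0},{"claw":0.9,"dx":0,"dy":3,"dz":-8,"twist":0},{"claw":0.9,"dx":0,"dy":5.5,"dz":-9,"twist":0}])

```text
time_s: 17.88
position: [0.5785, -0.2977, 0.1077]
tcp_rot: [[-0.432, -0.901, -0.033], [-0.902, 0.433, -0.011], [0.024, 0.025, -0.999]]
force: [0.2, -0.5, 0.7]
opening: 0.877
```

```bash
python3 -c "
from h import *
to(.5493,-.285,.1,-115.5)
"
```

```text
t 17.88 pos [ 0.5785 -0.2977  0.1077] psi -115.6 F [ 0.2 -0.5  0.7] open 0.877 | d [0.1  3.16 0.85] twist -0.1 rows>= 1.0
```

Emit:
arm_command(plan=[{"claw":0.9,"dx":0,"dy":1.5,"dz":0.3,"twist":0},{"claw":0.9,"dx":0.1,"dy":2.8,"dz":0.6,"twist":0},{"claw":0.9,"dx":0.1,"dy":3.1,"dz":0.8,"twist":0},{"claw":0.9,"dx":0.1,"dy":3.1,"dz":0.8,"twist":0}])

```text
time_s: 18.22
position: [0.5497, -0.2851, 0.1016]
tcp_rot: [[-0.432, -0.901, -0.032], [-0.901, 0.433, -0.011], [0.024, 0.024, -0.999]]
force: [0.7, 0.3, -0.4]
opening: 0.901
```

```bash
python3 -c "
from h import *
s,im=snap('wrist','w14'); np.save('w14.npy',s,allow_pickle=True)
to(.5493,-.285,.0245,-115.5);print(bot.read_state()['tcp_rot'][2])
crop('w14',240,30,160,215,2.8,'c21')
"
```

```text
t 18.27 pos [ 0.5506 -0.2857  0.1013] psi -115.61 F [ 0.5  0.1 -1.2] open 0.9 | d [-0.19 -0.03  7.68] twist -0.11 rows>= 2.0
[ 0.02411806  0.02296763 -0.99944525]
```

View pics/c21.png

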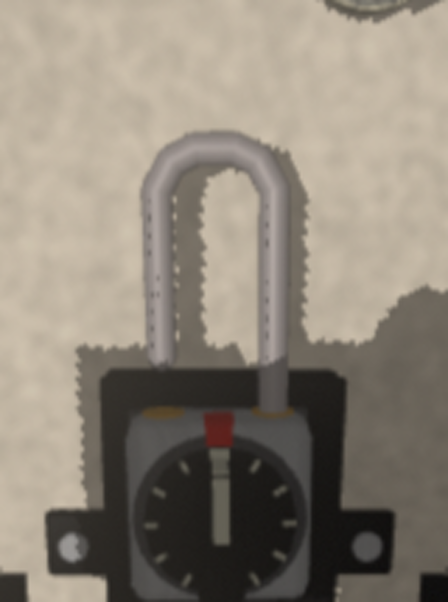

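Emit:
arm_command(plan=[{"claw":0.9,"dx":0,"dy":0,"dz":2,"twist":0},{"claw":0.9,"dx":-0.1,"dy":0,"dz":4.5,"twist":0},{"claw":0.9,"dx":-0.15,"dy":0,"dz":6.5,"twist":0},{"claw":0.9,"dx":-0.2,"dy":0,"dz":7.4,"twist":0},{"claw":0.9,"dx":-0.2,"dy":0,"dz":7.65,"twist":0},{"claw":0.8,"dx":-0.2,"dy":0,"dz":7.7,"twist":0},{"claw":0.6,"dx":-0.2,"dy":0,"dz":7.7,"twist":0},{"claw":0.4,"dx":-0.2,"dy":0,"dz":7.7,"twist":0}])

```text
time_s: 18.93
position: [0.5502, -0.2856, 0.0255]
tcp_rot: [[-0.432, -0.901, -0.029], [-0.901, 0.433, -0.013], [0.025, 0.02, -0.999]]
force: [-0.3, -0.6, 0.2]
opening: 0.761
```

Emit:
arm_command(plan=[{"claw":0.3,"dx":0,"dy":0,"dz":0,"twist":0},{"claw":0.3,"dx":0,"dy":0,"dz":0,"twist":0},{"claw":0.3,"dx":0,"dy":0,"dz":0,"twist":0},{"claw":0.3,"dx":0,"dy":0,"dz":0,"twist":0},{"claw":0.3,"dx":0,"dy":0,"dz":0,"twist":0}])

```text
time_s: 19.35
position: [0.5509, -0.2862, 0.0267]
tcp_rot: [[-0.432, -0.901, -0.027], [-0.901, 0.433, -0.015], [0.025, 0.018, -1.0]]
force: [-1.1, -1.1, 6.7]
opening: 0.569
```

```bash
python3 -c "
from h import *
to(.5493,-.285,.0245,-115.5);print(bot.read_state()['tcp_rot'][2])
"
```

```text
t 19.35 pos [ 0.5509 -0.2862  0.0267] psi -115.61 F [-1.1 -1.1  6.7] open 0.569 | d [-0.04  0.19  0.22] twist -0.11 rows>= 1.0
[ 0.02519823  0.01802455 -0.99951997]
```

Emit:
arm_command(plan=[{"claw":0.3,"dx":0,"dy":0,"dz":0,"twist":0},{"claw":0.3,"dx":0,"dy":0,"dz":-0.4,"twist":0},{"claw":0.3,"dx":0,"dy":0,"dz":-1,"twist":0},{"claw":0.3,"dx":0,"dy":0,"dz":-1.8,"twist":0},{"claw":0.3,"dx":0,"dy":0,"dz":-3,"twist":0},{"claw":0.3,"dx":0,"dy":0,"dz":-4,"twist":0},{"claw":0.3,"dx":0,"dy":0,"dz":-4.5,"twist":0},{"claw":0.3,"dx":0,"dy":0,"dz":-4.5,"twist":0}])

```text
time_s: 20.02
position: [0.5534, -0.2863, 0.0739]
tcp_rot: [[-0.432, -0.902, -0.024], [-0.901, 0.433, -0.017], [0.026, 0.014, -1.0]]
force: [0.5, -0.0, -3.9]
opening: 0.572
```

```bash
python3 -c "
from h import *
to(.5493,-.285,.0245,-115.5);print(bot.read_state()['tcp_rot'][2])
s,im=snap('wrist','w15'); np.save('w15.npy',s,allow_pickle=True)
snap('scene','s15');crop('s15',200,190,140,110,5,'c22')
"
```

```text
t 20.02 pos [ 0.5534 -0.2863  0.0739] psi -115.61 F [ 0.5 -0.  -3.9] open 0.572 | d [-0.07  0.35  4.94] twist -0.11 rows>= 2.0
[ 0.02596126  0.01397479 -0.99956526]
```

View pics/w15.png

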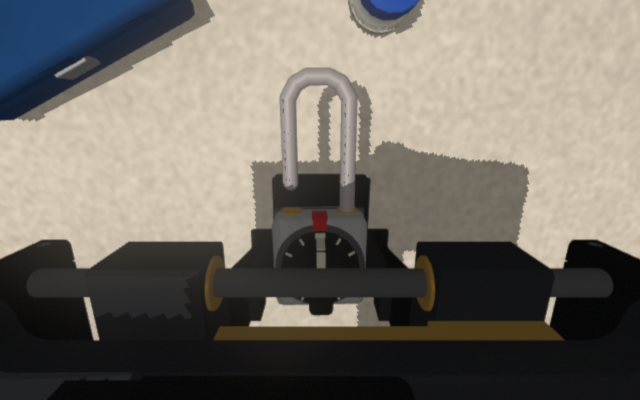

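View pics/c22.png

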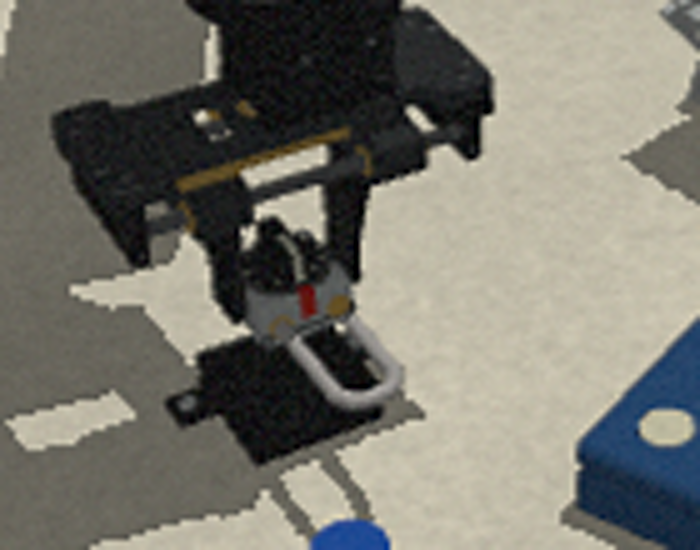

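```bash
python3 -c "
from h import *
np.set_printoptions(precision=4,suppress=True)
s=np.load('w15.npy',allow_pickle=True).item(); z=s['position'][2]
f=lambda u,v:(s['tcp_rot'].T@(plane('wrist',(u,v),z,s)-s['position']))
for n,p in dict(tipend=(289.5,189),leg=(288.5,130),other=(348.5,130),bow=(319,67),case=(319,208)).items(): print(n,f(*p))
crop('w15',260,55,120,160,4,'c23')
to(.5493,-.285,.0245,-115.5);print(bot.read_state()['tcp_rot'][2])
"
```

```text
tipend [-0.0166 -0.037  -0.0009]
leg [-0.0163 -0.0674 -0.0014]
other [ 0.0138 -0.0673 -0.0006]
bow [-0.001  -0.0965 -0.0014]
case [-0.0011 -0.0263 -0.0004]
t 20.12 pos [ 0.5522 -0.2856  0.0722] psi -115.62 F [-0.7 -0.3 -4.2] open 0.571 | d [-0.04  0.21  4.77] twist -0.12 rows>= 2.0
[ 0.0253  0.0173 -0.9995]
```

View pics/c23.png

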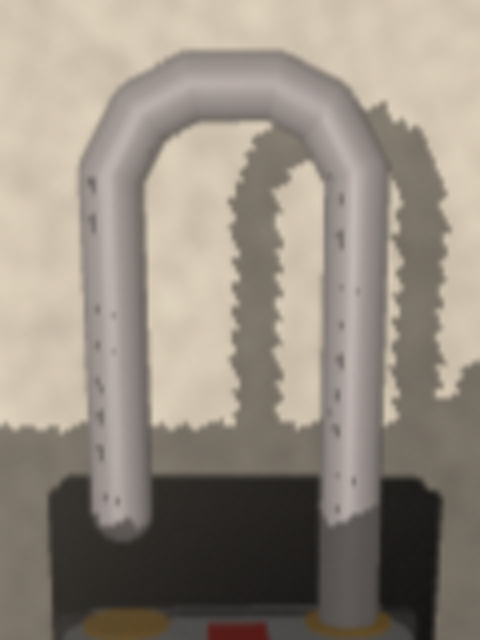

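```bash
python3 -c "
from h import *
to(.5888,.0105,.18,-100.6)
"
```

```text
t 20.12 pos [ 0.5522 -0.2856  0.0722] psi -115.62 F [-0.7 -0.3 -4.2] open 0.571 | d [-28.     9.7  -11.33] twist -15.02 rows>= 8.0
```

Emit:
arm_command(plan=[{"claw":0.3,"dx":0,"dy":0,"dz":-2,"twist":0},{"claw":0.3,"dx":-1,"dy":0.5,"dz":-4.5,"twist":-1},{"claw":0.3,"dx":-3,"dy":1,"dz":-7.5,"twist":-2},{"claw":0.3,"dx":-6,"dy":2,"dz":-10,"twist":-4},{"claw":0.3,"dx":-9.5,"dy":3.3,"dz":-11.3,"twist":-6},{"claw":0.3,"dx":-13,"dy":4.5,"dz":-11.3,"twist":-8},{"claw":0.3,"dx":-16.5,"dy":5.7,"dz":-11.3,"twist":-10},{"claw":0.3,"dx":-19,"dy":6.6,"dz":-11.3,"twist":-12}])

```text
time_s: 20.78
position: [0.5771, -0.0807, 0.1813]
tcp_rot: [[-0.233, -0.972, -0.028], [-0.972, 0.233, -0.014], [0.02, 0.024, -1.0]]
force: [0.3, 0.3, -3.9]
opening: 0.571
```

```bash
python3 -c "
from h import *
to(.5888,.0105,.18,-100.6);print(bot.read_state()['tcp_rot'][2])
"
```

```text
t 20.78 pos [ 0.5771 -0.0807  0.1813] psi -103.45 F [ 0.3  0.3 -3.9] open 0.571 | d [-9.14  0.98 -0.03] twist -2.85 rows>= 3.0
[ 0.0198132   0.023802   -0.99952034]
```

Emit:
arm_command(plan=[{"claw":0.3,"dx":-2.5,"dy":0.3,"dz":0,"twist":-1},{"claw":0.3,"dx":-5,"dy":0.5,"dz":0,"twist":-2},{"claw":0.3,"dx":-7.3,"dy":0.8,"dz":0,"twist":-2.8},{"claw":0.3,"dx":-8.8,"dy":1,"dz":0,"twist":-2.8},{"claw":0.3,"dx":-9.1,"dy":1,"dz":0,"twist":-2.8},{"claw":0.3,"dx":-9.1,"dy":1,"dz":0,"twist":-2.8},{"claw":0.3,"dx":-9.1,"dy":1,"dz":0,"twist":-2.8}])

```text
time_s: 21.37
position: [0.5882, 0.0096, 0.1793]
tcp_rot: [[-0.185, -0.982, -0.029], [-0.983, 0.185, -0.014], [0.019, 0.025, -0.999]]
force: [0.5, -1.1, -3.0]
opening: 0.572
```

```bash
python3 -c "
from h import *
to(.5888,.0105,.18,-100.6);print(bot.read_state()['tcp_rot'][2])
s,im=snap('wrist','w16'); np.save('w16.npy',s,allow_pickle=True)
to(.5888,.0105,.18,-100.6)
crop('w16',230,40,180,190,3,'c24')
"
```

```text
t 21.37 pos [0.5882 0.0096 0.1793] psi -100.64 F [ 0.5 -1.1 -3. ] open 0.572 | d [-0.1  -0.04 -0.07] twist -0.04 rows>= 1.0
[ 0.01934104  0.0254849  -0.99948809]
t 21.42 pos [0.5883 0.0091 0.1794] psi -100.69 F [ 0.7 -0.  -3.1] open 0.576 | d [-0.14 -0.02 -0.06] twist -0.09 rows>= 1.0
```

View pics/w16.png

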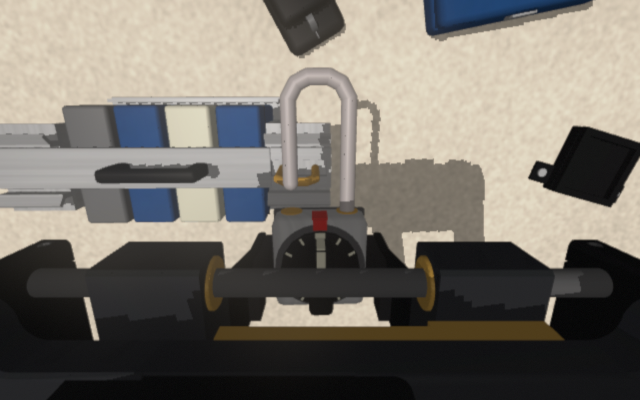

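View pics/c24.png

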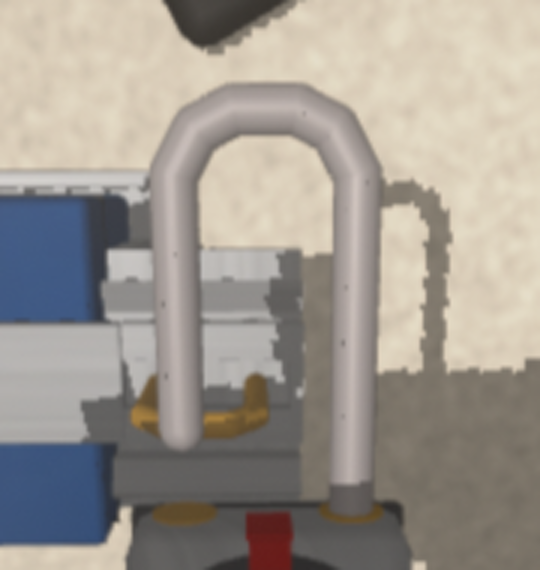

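```bash
python3 -c "
from h import *
snap('scene','s16');snap('side','d16')
for a,b in [('s16',(310,130,110,90)),('w16',(200,110,150,110)),('w10',(260,200,120,130)),('d16',(220,180,120,120)),('s10',(310,130,110,90))]:
    im=cv2.imread('pics/%s.png'%a); x,y,w,h=b
    im=(255*(im[y:y+h,x:x+w]/255.)**.6).astype('uint8'); cv2.imwrite('pics/e_%s.png'%a,cv2.resize(im,None,fx=4,fy=4,interpolation=cv2.INTER_CUBIC))
a=cv2.imread('pics/e_s16.png');b=cv2.imread('pics/e_s10.png');cv2.imwrite('pics/e1.png',np.vstack([a,b])[:600])
"
```

```text
(no output)
```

View pics/e_s16.png

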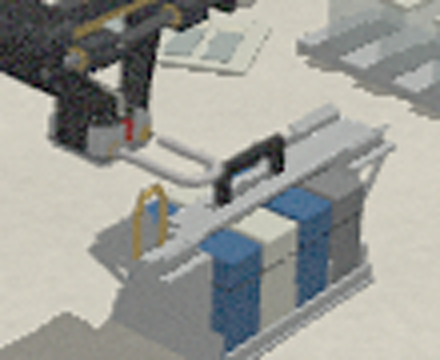

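View pics/e_w16.png

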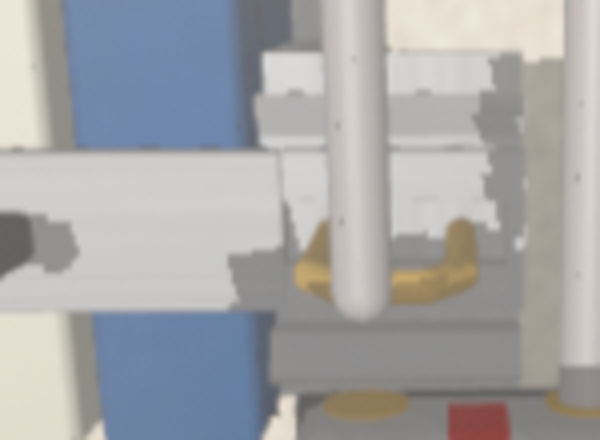

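View pics/e_w10.png

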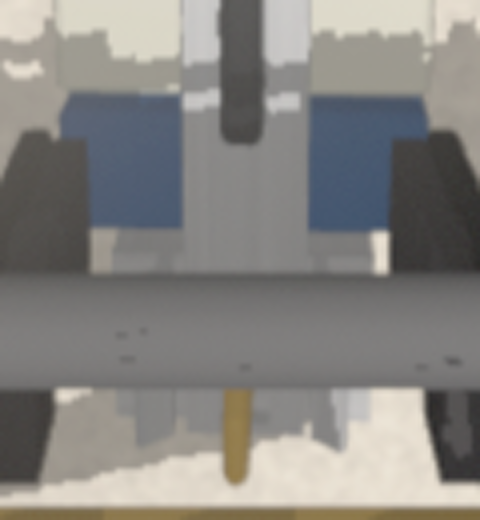

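View pics/e_d16.png

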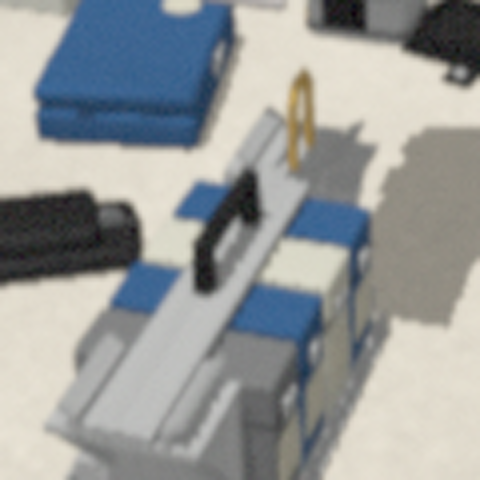

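```bash
python3 -c "
from h import *
np.set_printoptions(precision=4,suppress=True)
s=np.load('w16.npy',allow_pickle=True).item(); z=s['position'][2]
P=lambda u,v,zz:plane('wrist',(230+u/3,40+v/3),zz,s)
T=lambda p:s['tcp_rot'].T@(p-s['position'])
for n,p,zz in [('tipend',(181,448),z),('leg hi',(174,190),z),('leg lo',(180,400),z),('other',(353,400),z),('bow',(265,83),z),('case',(270,503),z+.008),('stapleL',(135,416),.137),('stapleR',(267,412),.137),('staplemid',(210,425),.137),('footR',(256,378),.097),('footL',(150,382),.097)]:
    p=P(*p,zz);print(n,p,T(p))
"
```

```text
tipend [0.6276 0.0184 0.1793] [-0.0159 -0.0371 -0.0013]
leg hi [0.6701 0.0103 0.1793] [-0.0158 -0.0803 -0.0024]
leg lo [0.636  0.0167 0.1793] [-0.0158 -0.0456 -0.0015]
other [ 0.6304 -0.0127  0.1793] [ 0.0141 -0.0455 -0.0009]
bow [ 0.6831 -0.0071  0.1793] [-0.0011 -0.0963 -0.0025]
case [0.6173 0.0046 0.1873] [-0.0003 -0.0293 -0.0088]
stapleL [0.6259 0.032  0.137 ] [-0.0298 -0.0339  0.0409]
stapleR [0.6213 0.0034 0.137 ] [-0.0008 -0.0347  0.0414]
staplemid [0.6208 0.0163 0.137 ] [-0.0134 -0.0318  0.0413]
footR [0.6214 0.0055 0.097 ] [-0.0037 -0.0355  0.0814]
footL [0.6256 0.0328 0.097 ] [-0.0313 -0.0345  0.0809]
```

```bash
python3 -c "
from h import *
to(.5893,.0090,.157,-100.6)"
```

```text
t 21.52 pos [0.5884 0.0089 0.1796] psi -100.74 F [ 0.4  0.5 -4.2] open 0.573 | d [-0.07 -0.14  2.25] twist -0.14 rows>= 1.0
```

Emit:
arm_command(plan=[{"claw":0.3,"dx":0,"dy":-0.1,"dz":0.5,"twist":-0.1},{"claw":0.3,"dx":0,"dy":-0.14,"dz":1.2,"twist":-0.1},{"claw":0.3,"dx":-0.05,"dy":-0.14,"dz":1.8,"twist":-0.1},{"claw":0.3,"dx":-0.07,"dy":-0.14,"dz":2.2,"twist":-0.1},{"claw":0.3,"dx":-0.07,"dy":-0.14,"dz":2.25,"twist":-0.1},{"claw":0.3,"dx":-0.07,"dy":-0.14,"dz":2.25,"twist":-0.1},{"claw":0.3,"dx":-0.07,"dy":-0.14,"dz":2.25,"twist":-0.1}])

```text
time_s: 22.1
position: [0.5894, 0.009, 0.157]
tcp_rot: [[-0.185, -0.982, -0.028], [-0.983, 0.185, -0.014], [0.019, 0.025, -1.0]]
force: [-0.7, -0.2, -3.9]
opening: 0.572
```

```bash
python3 -c "
from h import *
s,im=snap('wrist','w17'); np.save('w17.npy',s,allow_pickle=True)
to(.5893,.0090,.157,-100.6)
crop('w17',240,60,140,160,3.7,'c25')
"
```

```text
t 22.15 pos [0.5896 0.009  0.1572] psi -100.64 F [-0.  -0.7 -3.6] open 0.571 | d [0.01 0.03 0.02] twist -0.04 rows>= 1.0
```

View pics/c25.png

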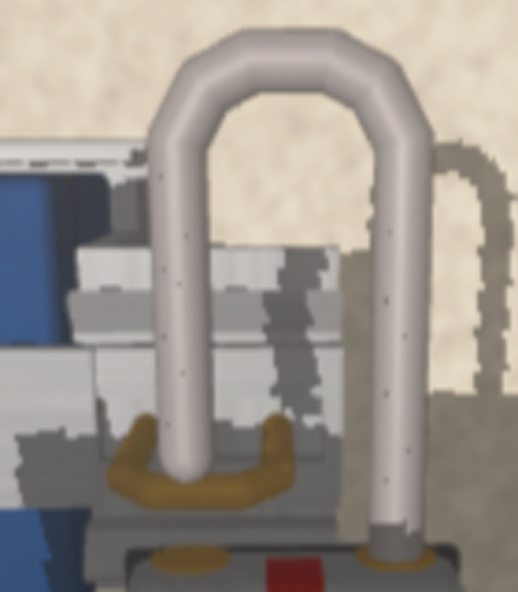

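```bash
python3 -c "
from h import *
np.set_printoptions(precision=4,suppress=True)
s=np.load('w17.npy',allow_pickle=True).item(); z=s['position'][2]
P=lambda u,v,zz:plane('wrist',(240+u/3.7,60+v/3.7),zz,s)
for n,p,zz in [('tipend',(186,482),z),('leg lo',(184,440),z),('other',(397,440),z),('caseTop',(290,547),z+.011),('L',(110,470),.137),('R',(295,470),.137),('mid lo edge',(202,508),.137),('mid hi edge',(215,470),.137),('mid',(202,490),.138),('footL',(148,418),.097),('footR',(280,418),.097)]:
    p=P(*p,zz);print(n,p)
"
```

```text
tipend [0.6283 0.0179 0.157 ]
leg lo [0.6343 0.0169 0.157 ]
other [ 0.6286 -0.0126  0.157 ]
caseTop [0.6195 0.0047 0.168 ]
L [0.6274 0.0319 0.137 ]
R [0.6218 0.0029 0.137 ]
mid lo edge [0.6184 0.0188 0.137 ]
mid hi edge [0.6242 0.0155 0.137 ]
mid [0.6216 0.0181 0.138 ]
footL [0.6268 0.03   0.097 ]
footR [0.622 0.005 0.097]
```

```bash
python3 -c "
from h import *
to(.5888,.0080,.1435,-100.6)
to(.5888,.0080,.1225,-100.6)"
```

```text
t 22.15 pos [0.5896 0.009  0.1572] psi -100.64 F [-0.  -0.7 -3.6] open 0.571 | d [0.09 0.02 1.37] twist -0.04 rows>= 1.0
t 22.15 pos [0.5896 0.009  0.1572] psi -100.64 F [-0.  -0.7 -3.6] open 0.571 | d [ 0.05 -0.03  3.47] twist -0.04 rows>= 1.0
```

Emit:
arm_command(plan=[{"claw":0.3,"dx":0.09,"dy":0.03,"dz":0.1,"twist":0},{"claw":0.3,"dx":0.09,"dy":0.03,"dz":0.5,"twist":0},{"claw":0.3,"dx":0.09,"dy":0.02,"dz":0.9,"twist":0},{"claw":0.3,"dx":0.09,"dy":0.02,"dz":1.2,"twist":0},{"claw":0.3,"dx":0.09,"dy":0.02,"dz":1.35,"twist":0},{"claw":0.3,"dx":0.09,"dy":0.02,"dz":1.37,"twist":0}])

```text
time_s: 22.65
position: [0.5884, 0.0081, 0.1429]
tcp_rot: [[-0.184, -0.982, -0.029], [-0.983, 0.185, -0.014], [0.019, 0.026, -0.999]]
force: [-0.0, 0.7, -2.8]
opening: 0.576
```

```bash
python3 -c "
from h import *
s,im=snap('wrist','w18'); np.save('w18.npy',s,allow_pickle=True)
to(.5888,.0080,.1225,-100.6)
crop('w18',240,60,140,160,3.7,'c26')
"
```

```text
t 22.7 pos [0.5886 0.008  0.1431] psi -100.64 F [ 0.7 -0.4 -3.3] open 0.57 | d [-0.04 -0.07  2.06] twist -0.04 rows>= 1.0
```

View pics/c26.png

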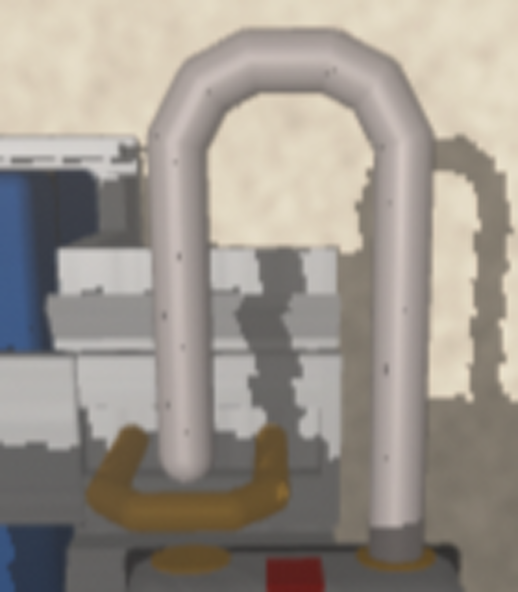

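```bash
python3 -c "
from h import *
np.set_printoptions(precision=4,suppress=True)
s=np.load('w18.npy',allow_pickle=True).item(); z=s['position'][2]
P=lambda u,v,zz:plane('wrist',(240+u/3.7,60+v/3.7),zz,s)
T=lambda p:s['tcp_rot'].T@(p-s['position'])
for n,p,zz in [('tipend',(184,482),z),('leg',(182,440),z),('staple mid',(185,509),.1375),('lo edge',(185,528),.137),('hi',(195,490),.137)]:
    p=P(*p,zz);print(n,p,T(p))
q=s['position']+s['tcp_rot']@np.array([-.0159,-.0253,0]);uv=proj('wrist',q,s);print((uv-[240,60])*3.7)
"
```

```text
tipend [0.6273 0.0172 0.1429] [-0.0162 -0.0366 -0.0012]
leg [0.6334 0.0162 0.1429] [-0.0163 -0.0427 -0.0014]
staple mid [0.6219 0.0186 0.1375] [-0.0167 -0.0311  0.0043]
lo edge [0.6188 0.0193 0.137 ] [-0.0168 -0.028   0.0048]
hi [0.6243 0.0166 0.137 ] [-0.0152 -0.0338  0.0047]
[188.734  554.7131]
```

Emit:
arm_command(plan=[{"claw":0.3,"dx":0,"dy":-0.01,"dz":0.4,"twist":0},{"claw":0.3,"dx":-0.02,"dy":-0.02,"dz":0.9,"twist":0},{"claw":0.3,"dx":-0.03,"dy":-0.03,"dz":1.4,"twist":0},{"claw":0.3,"dx":-0.04,"dy":-0.05,"dz":1.8,"twist":0},{"claw":0.3,"dx":-0.04,"dy":-0.05,"dz":2.0,"twist":0},{"claw":0.3,"dx":-0.04,"dy":-0.05,"dz":2.05,"twist":0},{"claw":0.3,"dx":-0.04,"dy":-0.05,"dz":2.05,"twist":0}])

```text
time_s: 23.28
position: [0.5884, 0.008, 0.1223]
tcp_rot: [[-0.185, -0.982, -0.029], [-0.983, 0.185, -0.014], [0.019, 0.026, -0.999]]
force: [0.3, -0.5, -2.5]
opening: 0.571
```

```bash
python3 -c "
from h import *
s,im=snap('wrist','w19'); np.save('w19.npy',s,allow_pickle=True)
snap('side','d19');crop('d19',250,170,90,75,8,'c28')
to(.5888-.0265,.0080+.005,.1225,-100.6)
crop('w19',240,60,140,160,3.7,'c27')
"
```

```text
t 23.38 pos [0.5887 0.008  0.1227] psi -100.64 F [-0.2  0.2 -3.3] open 0.569 | d [-0.    2.69  0.09] twist -0.04 rows>= 1.0
```

View pics/c27.png

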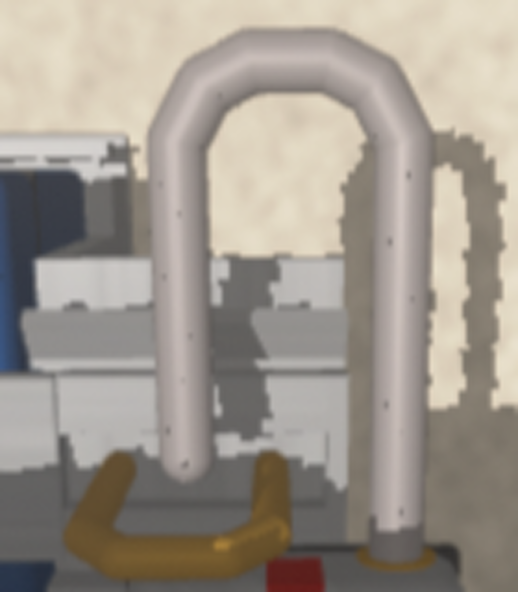

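View pics/c28.png

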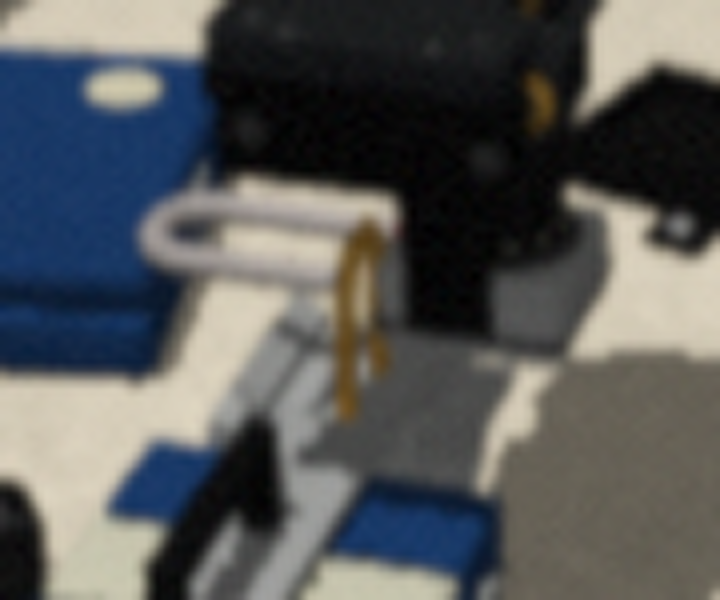

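Emit:
arm_command(plan=[{"claw":0.3,"dx":0,"dy":0.4,"dz":0.01,"twist":0},{"claw":0.3,"dx":0,"dy":0.9,"dz":0.03,"twist":0},{"claw":0.3,"dx":0,"dy":1.4,"dz":0.05,"twist":0},{"claw":0.3,"dx":0,"dy":1.9,"dz":0.06,"twist":0},{"claw":0.3,"dx":0,"dy":2.4,"dz":0.08,"twist":0},{"claw":0.3,"dx":0,"dy":2.65,"dz":0.08,"twist":0},{"claw":0.3,"dx":0,"dy":2.7,"dz":0.08,"twist":0},{"claw":0.3,"dx":0,"dy":2.7,"dz":0.08,"twist":0}])

```text
time_s: 24.05
position: [0.5621, 0.013, 0.1227]
tcp_rot: [[-0.184, -0.982, -0.028], [-0.983, 0.185, -0.014], [0.019, 0.025, -1.0]]
force: [0.1, -0.4, -2.4]
opening: 0.568
```

```bash
python3 -c "
from h import *
s,im=snap('wrist','w20'); np.save('w20.npy',s,allow_pickle=True)
snap('side','d20');crop('d20',250,170,90,75,8,'c30')
snap('scene','s20');crop('s20',300,130,110,90,7,'c31')
to(.5888-.0265,.0080+.005,.1225,-100.6)
crop('w20',220,60,180,190,3.1,'c29')
"
```

```text
t 24.2 pos [0.5626 0.0129 0.1227] psi -100.64 F [-0.4  0.1 -2.5] open 0.57 | d [-0.01  0.03  0.02] twist -0.04 rows>= 1.0
```

View pics/c29.png

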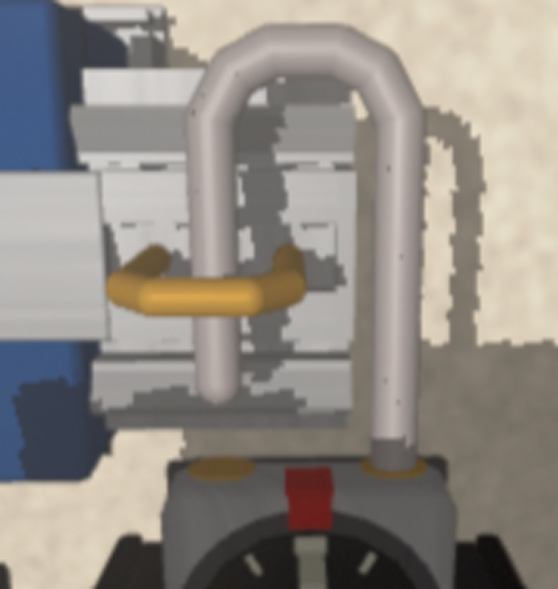

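View pics/c30.png

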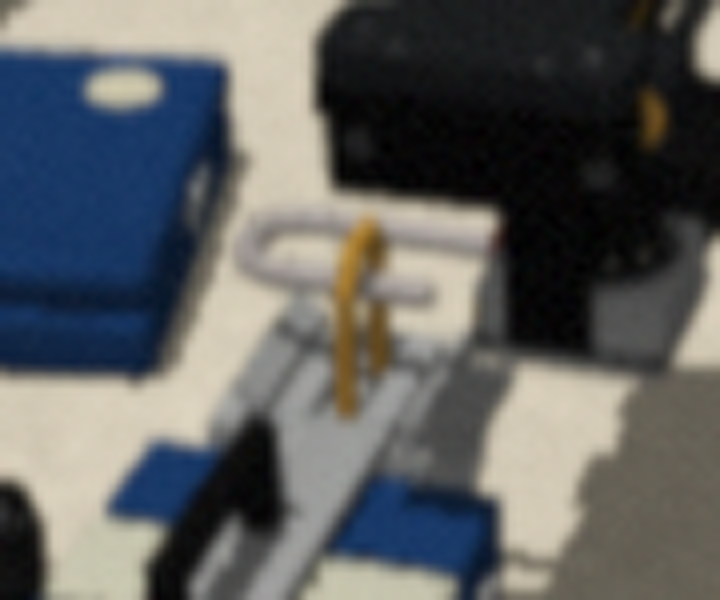

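View pics/c31.png

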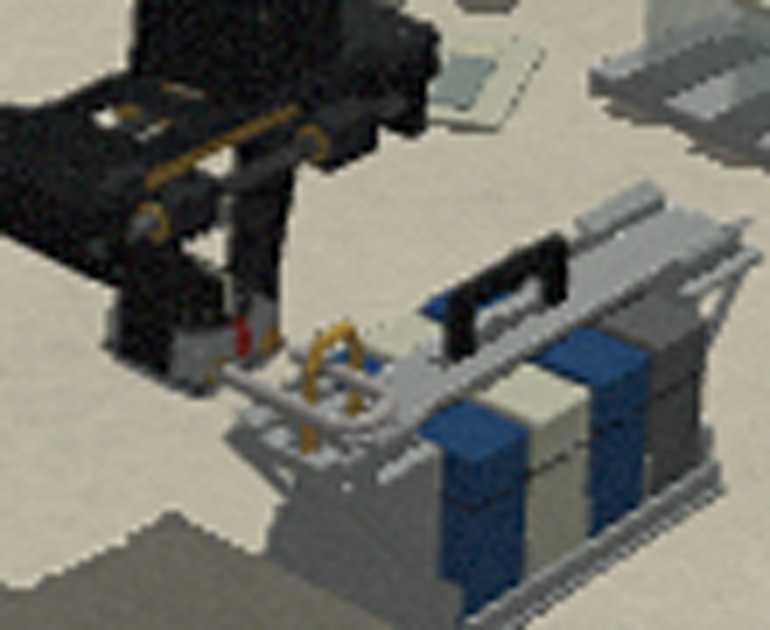

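Emit:
arm_command(plan=[{"claw":0.3,"dx":0,"dy":0,"dz":0,"twist":0},{"claw":0.3,"dx":0,"dy":0,"dz":0,"twist":0},{"claw":0.3,"dx":0,"dy":0,"dz":0,"twist":0},{"claw":0.3,"dx":0,"dy":0,"dz":0,"twist":0}])

```text
time_s: 24.53
position: [0.5628, 0.0128, 0.1226]
tcp_rot: [[-0.185, -0.982, -0.027], [-0.983, 0.185, -0.014], [0.019, 0.024, -1.0]]
force: [0.2, -0.0, -3.1]
opening: 0.571
```

```bash
python3 -c "
from h import *
np.set_printoptions(precision=4,suppress=True)
for i in range(5):
    s,im=snap('wrist','w21'); print(s['time_s'],s['position'],s['force'].round(2),round(s['opening'],3))
z=s['position'][2]
crop('w21',220,60,180,190,3.1,'c32')
s=np.load('w20.npy',allow_pickle=True).item();z=s['position'][2]
P=lambda u,v,zz:plane('wrist',(220+u/3.1,60+v/3.1),zz,s)
a=np.radians(-10.6);ux=np.array([np.cos(a),np.sin(a)]);uy=np.array([-ux[1],ux[0]])
st=P(204,297,.137)
for n,p in [('tipend',(219,402)),('root',(212,120)),('leg',(214,297))]:
    d=(P(*p,z)-st)[:2];print(n,d@ux,d@uy)
"
```

```text
24.5333 [0.5628 0.0128 0.1226] [ 0.17 -0.03 -3.09] 0.571
24.5833 [0.5627 0.0129 0.1226] [-0.31  0.88 -3.29] 0.57
24.6333 [0.5627 0.0128 0.1226] [ 0.53 -0.38 -1.92] 0.571
24.6833 [0.5626 0.0129 0.1226] [-0.89 -0.73 -2.74] 0.575
24.7333 [0.5627 0.0129 0.1227] [-0.15 -1.22 -3.95] 0.57
tipend -0.020191843899533775 -0.0007012880542710006
root 0.025355093914974373 -0.0008844324691580957
leg -0.002305633187670026 -0.00038036066933089843
```

View pics/c32.png

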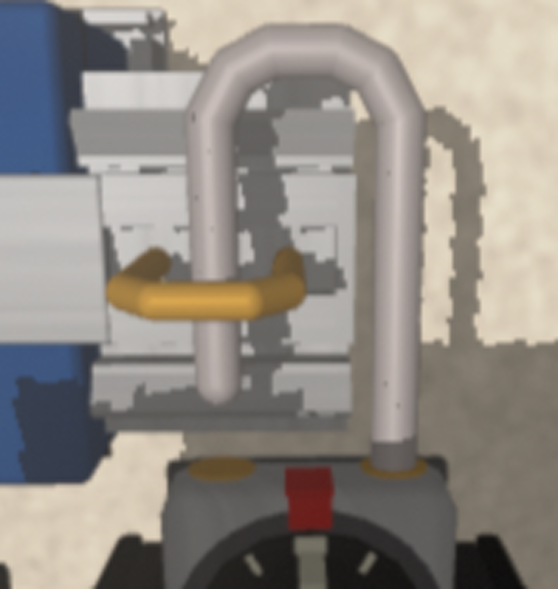

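```bash
python3 -c "
from h import *
print(bot.hand_in()); s=bot.read_state(); print(s['time_s'],s['position'],s['force'])"
```

```text
the job is handed in; nothing more can be done
None
the job is handed in; nothing more can be done
```

The job is handed in at about 24.7 s of the 64 s allowed. No verdict was reported.

- **Bar:** I laid it across both brackets and let go. The pictures show it flat in the saddles, with the staple up through its slot. The force dropped to about 0 N when the fingers opened.
- **Lock:** I turned the dial 90° clockwise (3 clicks), and the white pointer stands at the red mark. I then pulled the shackle about 27 mm, until the force rose from about 4 N to 6 N at its stop. The case was lifted straight up out of the cradle.
- **Shackle through the eye:** I lowered the open gap over the staple and drew the free leg back through the eye.
    - **Leg:** the last wrist-camera measurement puts the tip's end about 20 mm past the rod's middle on one side. The start of the bend is about 25 mm past it on the other, and the leg is within 1 mm sideways of the eye's centre.
    - **Hold:** the lock is held level with no sign of contact. The vertical force averages about 3 N, close to the lock's own weight; single readings scatter between 1.9 and 4.0 N.

**Disagreements in the checks:**
- The tool drifted about 2° from vertical during the moves. I compensated for this, and the lock's own tilt since the grasp is under 1°.
- Estimates of the staple's position differed by 2–3 mm between cameras. I took the wrist view at matching height as the deciding one.
- I did not picture the slide boxes and other bench items separately at the end. Those visible in the last views looked unmoved.

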